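# Turn round the suction station between operations

### The job

Get the suction station ready for the next operation: take every used canister (flat sealed cap) down from the rack and stand it upright in the steel tray, hang every clean canister (two tube stubs on its lid) by its bracket on a hook of its own, and roll the vacuum controller's two thumbwheels until their windows read 25, each digit centred. Leave the other things on the table where they are.

Things in the scene. Friction and masses are not known exactly. Their poses are not given: they have to be found in the camera images.
- clean0: suction canister, white straight-sided cylinder 62 mm wide, 130 mm high with grey lid and weighted steel base (grip it 20 to 125 mm up); steel bracket at its back, cross bar 66 mm from the canister's axis along +x, 95 mm above its bottom. Origin at centre of bottom, z up, +x to the bracket. CLEAN: two tube stubs 16 mm high on the lid; at the start stands on the table. One of up to three; may be absent (None).
- clean1: suction canister, white straight-sided cylinder 62 mm wide, 130 mm high with grey lid and weighted steel base (grip it 20 to 125 mm up); steel bracket at its back, cross bar 66 mm from the canister's axis along +x, 95 mm above its bottom. Origin at centre of bottom, z up, +x to the bracket. CLEAN: two tube stubs 16 mm high on the lid; at the start stands on the table. One of up to three; may be absent (None).
- clean2: suction canister, white straight-sided cylinder 62 mm wide, 130 mm high with grey lid and weighted steel base (grip it 20 to 125 mm up); steel bracket at its back, cross bar 66 mm from the canister's axis along +x, 95 mm above its bottom. Origin at centre of bottom, z up, +x to the bracket. CLEAN: two tube stubs 16 mm high on the lid; at the start stands on the table. One of up to three; may be absent (None).
- clean0_bar (a point): middle (centre line) of clean0's cross bar. The bracket is a level U of 8 mm round bar: 52 mm cross bar along the body's y, two arms to the canister's side. Clear opening inside the U: 31 mm from canister side to bar, 44 mm between the arms.
- clean1_bar (a point): middle (centre line) of clean1's cross bar. The bracket is a level U of 8 mm round bar: 52 mm cross bar along the body's y, two arms to the canister's side. Clear opening inside the U: 31 mm from canister side to bar, 44 mm between the arms.
- clean2_bar (a point): middle (centre line) of clean2's cross bar. The bracket is a level U of 8 mm round bar: 52 mm cross bar along the body's y, two arms to the canister's side. Clear opening inside the U: 31 mm from canister side to bar, 44 mm between the arms.
- used0: suction canister, white straight-sided cylinder 62 mm wide, 130 mm high with grey lid and weighted steel base (grip it 20 to 125 mm up); steel bracket at its back, cross bar 66 mm from the canister's axis along +x, 95 mm above its bottom. Origin at centre of bottom, z up, +x to the bracket. USED: one flat round cap, 46 mm wide, 7 mm high, on the lid; at the start hangs on hook0. May be absent (None).
- used1: suction canister, white straight-sided cylinder 62 mm wide, 130 mm high with grey lid and weighted steel base (grip it 20 to 125 mm up); steel bracket at its back, cross bar 66 mm from the canister's axis along +x, 95 mm above its bottom. Origin at centre of bottom, z up, +x to the bracket. USED: one flat round cap, 46 mm wide, 7 mm high, on the lid; at the start hangs on hook1. May be absent (None).
- used2: suction canister, white straight-sided cylinder 62 mm wide, 130 mm high with grey lid and weighted steel base (grip it 20 to 125 mm up); steel bracket at its back, cross bar 66 mm from the canister's axis along +x, 95 mm above its bottom. Origin at centre of bottom, z up, +x to the bracket. USED: one flat round cap, 46 mm wide, 7 mm high, on the lid; at the start hangs on hook2. May be absent (None).
- hook0 (a point): left hook of the rack as seen from the robot; axes as the rack's. A flat bar 12 mm wide reaches 44 mm out from the rail (towards -x) and ends in a tip turned up and leaning outward 0.38 rad, its end 25 mm above this point. This point: where the centre line of a hung canister's cross bar rests, on the arm just inside the tip. The other two hooks are alike.
- hook1 (a point): middle hook, shape as hook0. An upright canister hung here has its bracket to the rack's +x, its axis 66 mm further along -x than this point, its bottom 95 mm below it. Bring it straight down from above with the tip entering the opening of the U; about 9 mm of error in x and 15 mm in y still goes home.
- hook2 (a point): right hook, shape as hook0. Under the hooks runs a slippery nylon bumper bar, 12 mm thick, 81 mm below this point; an upright hung canister has about 8 mm of room to it, and once released leans back on it by about 0.13 rad, its cross bar pulled against the tip.
- rack: fixed stainless steel rack, 424 mm wide (y), 200 mm high, with a rail 195 mm up to its top edge and three hooks 130 mm apart pointing along its -x (towards the robot). Origin on the table under the middle of the rail.
- tray: fixed open steel tray for used canisters, outside 200 mm (x) by 280 mm (y) by 28 mm high, 4 mm walls and floor; room for two canisters side by side 130 mm apart along its y. Origin at the centre of its underside.
- controller: fixed vacuum controller, white box 150 mm (x) by 180 mm (y), front along -x, origin at centre of underside. Two black knurled wheels 20 mm wide, axes along y, 52 mm up; rim tops 90 mm up at x = 0, y = +54 (tens) and -54 mm (units). Between them a block 80 mm wide, 85 mm high with two 14 x 20 mm windows read from the front: left tens, right units. Outer shoulders 64 mm high.
- tens_wheel (a joint): tens (left, +y) wheel of the controller, rad: value / 0.6283 = digit in its window (0 to 9, stops just beyond), centred at exact multiples. Grows as the top edge is rolled to the controller's front (-x). Radius 38 mm: 24 mm of rim per digit. No detents, light friction (1.3 N at the rim), stays where left; a fingertip pressed on top with 4 to 10 N and drawn along rolls it.
- units_wheel (a joint): units (right, -y) wheel of the controller, rad: value / 0.6283 = digit in its window (0 to 9, stops just beyond), centred at exact multiples. Grows as the top edge is rolled to the controller's front (-x). Radius 38 mm: 24 mm of rim per digit. No detents, light friction (1.3 N at the rim), stays where left; a fingertip pressed on top with 4 to 10 N and drawn along rolls it.
- instrument_dish: bystander: shallow steel dish 85 x 150 x 30 mm, origin under its centre
- bowl: bystander: steel bowl 96 mm wide, 45 mm high, origin under its centre
- antiseptic: bystander: brown glass bottle 60 mm wide, 160 mm high, origin under its centre
- jar: bystander: glass jar 64 mm wide, 80 mm high, origin under its centre
- forceps: bystander: steel forceps 175 mm long and 8 mm high lying flat below the hooks, origin near its middle
- clamp_forceps: bystander: steel forceps 175 mm long and 8 mm high lying flat on the robot's side, origin near its middle
- tape_roll: bystander: grey roll of tape 90 mm wide, 25 mm high, lying flat on the robot's side, origin under its centre

How it is judged:
By the outcome, as a careful person would: the job done as asked, in the order asked, and still so for the second after the job is handed in, with the robot touching nothing.
Of used0, used1, used2 only 1 to 2 are there at a start; the rules pass over those that are not, and their reading is None.
Of clean0, clean1, clean2 only 2 to 3 are there at a start; the rules pass over those that are not, and their reading is None.
At some moment in a run one of clean0, clean1, clean2 may be knocked a few centimetres aside while the robot is not near it.
It also fails if it takes over 210 s, if anything falls off the work surface, if the arm or the gripper's body presses on something with over 40 N, if the wrist force passes 120 N, or if a joint passes its speed limit or range.

### The arm

A 7-joint arm with a two-finger parallel gripper is mounted at the origin on the work surface. World frame = base frame: x ahead of the robot, y to its left, z up, the work surface at z = 0. Lengths are in m, angles in degrees, forces in N, time in s.
With the tool pointing down it reaches from about 0.425 to 0.825 m from the base axis. Payload 3.6 kg.
Tool frame: the origin (TCP) lies on the centre line of the jaws, within the pads' length; the fingertips stand 22 mm ahead of it and the grasp point (between the pads) lies 3 mm ahead of it; z points along the fingers, y is the line along which they close (so a half turn about z gives the same grasp; the last joint's range is limited). The gripper opens to 93 mm and grips with 3 to 60 N. Pads are 15 mm wide; open, the fingers measure 128 mm over their backs; the gripper's body (75 mm by 188 mm) begins 65 mm behind the grasp point.
Start: joints at [69.127, 35.231, -0.722, 81.555, 0.464, 63.22, -2.315], TCP at [0.215, -0.613, 0.241] pointing down, gripper open.
Joint ranges: [-178.69, 178.69], [-17.37, 117.87], [-77.05, 75.6], [15.02, 138.74], [-78.02, 258.01], [0.78, 113.62], [-162.83, 162.83]. Speed limits (degrees/s): [159.86, 159.86, 180, 180, 180, 180, 180].

### API

Orientations are given as a 3x3 rotation matrix whose columns are the frame's x, y, z axes.
In Python, from plant import observe, grab_frame, close_job, regions_of, spot_point gives the robot as it stands. The module is installed in compiled form; this text tells all that it offers.
- The arm moves only by the tool play_rows, never from a script. Its argument "motion" is a list of rows, each an object of numbers: "x", "y", "z": the shift along the tool's x, y, z in m; "rx", "ry", "rz": the turn, a rotation vector about the tool's x, y, z in rad; "claw": the opening, from 0 (shut) to 1 (fully open). A call has 1 to 5 rows; each row shifts and turns the commanded pose from where the row before left it, along the tool's axes as they then stand; what a row does not reach is not made up. A row lasts 1/8 s, in which the tool goes at most 62.5 mm and 10.7 degrees, less where a joint would pass 70% of its speed; a pose out of reach is approached as far as the arm can. A call with a gripper value outside its range is refused whole. The fingers move at their own pace and stop on an object; "force" is the grip in N (left out, the last holds). Time passes only in rows, so rows that do not move let the fingers close. It gives the time, the measured TCP pose, the force, the opening and the grip force at its end, in the units of the state.
- observe(): the state, without advancing time (a new reading comes with each control period).
- grab_frame(name): name is "scene" or "side" or "wrist"; returns a dict with "color" (400x640x3 uint8, blue, green, red), "camera_matrix" (3x3 intrinsics, pixels), "k1" (the pictures are not rectified: a ray, as slopes to the right and down, at radius r is drawn at 1 + k1 r^2 times it, then the intrinsics apply), "rvec" (rotation vector, rad) and "tvec" (3), from world to camera coordinates, as OpenCV has them; the wrist camera has in their place "hand_eye" (4x4, takes a point from camera to tool coordinates, whose origin is the TCP and whose axes are the flange's). Camera axes: x right, y down, z forward; pixel columns grow to the right and rows downward; lengths in m; the calibration is good to about 2 mm. A picture is of the moment at which its call begins: read the wrist's pose just before it. There is no depth.
- close_job(): hands the job in; it is judged then, once.
Trained networks look in the newest picture that a camera, given by its name, has taken for a name from the list of things; names that differ only in an ending like _2 or _b are one class to them, and where a whole thing is asked for, a point or a joint stands for the part that bears it (a point fixed in the world has none). Each returns a list of dicts, best first, with "score" (0 to 1); they miss things now and then, are a little off and sometimes report something else, mostly with a low value. They report only what shows in the picture. A call takes as long as a camera call.
- regions_of(camera, thing): "pixels" (400x640 bool, what is visible of it).
- spot_point(camera, thing): "location" ([x, y, z] in m, in world coordinates, good to about 4 mm: a listed point, or the origin of a listed thing).
The state is a dict: "time_s": time; "joint_pos": joint angles; "joint_velocities": joint speeds; "tau": joint torques, N m; "tcp_pos": TCP position; "eef_rot": TCP orientation; "contact_force": force on the tool from outside, world axes, zero at the start; "moment": the same for the moment, N m; "gripper_width": opening from 0.0 (shut) to 1.0 (fully open); "grasp_force": force on a finger pad.
Only numpy, scipy, OpenCV 4.12 (cv2) and the standard library are available. Lean on these libraries where they do the work, as an engineer would, in place of code of your own. Each camera call takes 0.05 s, during which the arm holds its last target. There are 200 camera calls.

## Working session

There is one attempt and no reset: what is moved stays moved. The work goes in short steps, Python scripts to look and compute and a tool call to move; the robot and the scene stay as the last step left them, time stands still between calls to the robot, and variables do not carry over. Pictures are saved under pics/ and viewed, at most 14 in all, crops included, and the job is handed in when it is done.

Besides the shell and the picture viewer there is one more tool, called after "Call:" as name(argument=value, ...), one argument or row to a line, values as JSON. play_rows: Moves the arm, as the interface text tells. Its arguments: {"type":"object","properties":{"motion":{"type":"array"},"force":{"type":"number"}},"required":["motion"]}

```bash
mkdir -p pics; python3 - <<'E'
from plant import *
import cv2
s=observe();print({k:s[k] for k in('time_s','tcp_pos','eef_rot','gripper_width')})
for c in('scene','side'):
    f=grab_frame(c);cv2.imwrite(f'pics/{c}0.png',f['color'])
for n in ['clean0','clean0_bar','used0','hook0','hook1','hook2','rack','tray','controller','instrument_dish','bowl','antiseptic','jar','forceps','clamp_forceps','tape_roll']:
    print(n,[(round(d['score'],2),[round(float(v),3) for v in d['location']]) for d in spot_point('scene',n)])
for n in ['clean0','used0','clean0_bar']:
    print('side',n,[(round(d['score'],2),[round(float(v),3) for v in d['location']]) for d in spot_point('side',n)])
E
```

```text
{'time_s': 0.0, 'tcp_pos': array([ 0.21518405, -0.61256807,  0.23947172]), 'eef_rot': array([[ 9.43461144e-01,  3.31481935e-01, -8.92618737e-04],
       [ 3.31483133e-01, -9.43458099e-01,  2.39764151e-03],
       [-4.73735300e-05, -2.55796966e-03, -9.99996727e-01]]), 'gripper_width': 1.0009676840221324}
clean0 [(0.82, [0.443, -0.147, 0.001]), (0.64, [0.729, 0.347, 0.002]), (0.62, [0.445, 0.144, -0.0])]
clean0_bar [(0.92, [0.501, 0.167, 0.098])]
used0 [(0.86, [0.622, -0.16, 0.075]), (0.62, [0.605, 0.111, 0.077])]
hook0 [(0.93, [0.677, -0.153, 0.175]), (0.82, [0.666, -0.024, 0.178]), (0.64, [0.66, 0.107, 0.183])]
hook1 [(0.93, [0.677, -0.153, 0.175]), (0.82, [0.666, -0.024, 0.178]), (0.64, [0.66, 0.107, 0.183])]
hook2 [(0.93, [0.677, -0.153, 0.175]), (0.82, [0.666, -0.024, 0.178]), (0.64, [0.66, 0.107, 0.183])]
rack [(0.73, [0.705, -0.018, 0.001])]
tray [(0.84, [0.507, 0.36, 0.002]), (0.4, [0.613, -0.037, 0.002])]
controller [(0.94, [0.519, -0.373, -0.001]), (0.45, [0.608, 0.113, 0.075])]
instrument_dish [(0.89, [0.725, -0.354, -0.002]), (0.22, [0.802, 0.091, 0.002])]
bowl [(0.9, [0.731, 0.349, -0.001])]
antiseptic [(0.69, [0.806, 0.092, 0.003]), (0.16, [0.344, -0.222, -0.002])]
jar [(0.87, [0.798, -0.097, -0.003]), (0.21, [0.665, -0.02, 0.178])]
forceps [(0.62, [0.609, -0.039, 0.004]), (0.35, [0.459, -0.011, -0.0]), (0.29, [0.666, -0.025, 0.18])]
clamp_forceps [(0.52, [0.339, -0.22, -0.002])]
tape_roll [(0.96, [0.328, 0.209, -0.006])]
side clean0 [(0.97, [0.444, -0.147, 0.001]), (0.6, [0.452, -0.006, 0.002]), (0.51, [0.523, -0.02, 0.089]), (0.34, [0.797, 0.09, -0.002]), (0.2, [0.509, 0.356, 0.0])]
side used0 [(0.97, [0.613, 0.105, 0.076]), (0.88, [0.625, -0.159, 0.076])]
side clean0_bar [(0.36, [0.73, 0.346, 0.003]), (0.24, [0.511, 0.359, -0.0]), (0.16, [0.518, -0.372, 0.001])]
```

View pics/scene0.png

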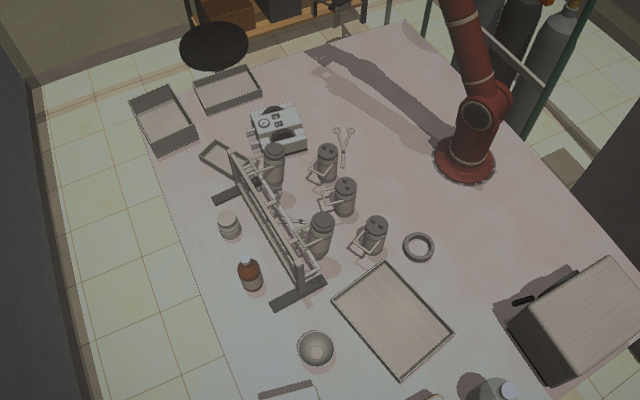

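View pics/side0.png

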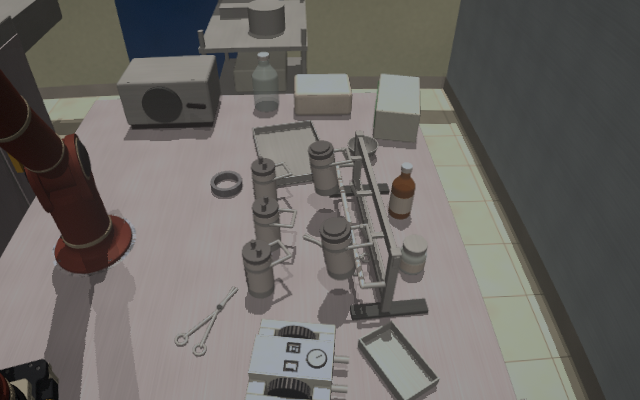

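The scene shows used canisters (flat caps) on the left hook (scene px ~320,235) and right hook (~272,165). The middle hook is free. Three clean ones stand in front of the rack (px ~327,160, 345,195 and 376,233), with the tray at ~392,320 and the controller at ~280,130.

```bash
cat > h.py <<'E'
from plant import *
import numpy as np, cv2
from scipy.spatial.transform import Rotation as R
np.set_printoptions(precision=4,suppress=True)
def target(yaw,tilt=0):  # tool down, tool x at world yaw (deg), tilt about tool y (rad)
    c,s=np.cos(np.radians(yaw)),np.sin(np.radians(yaw))
    return np.array([[c,s,0],[s,-c,0],[0,0,-1.]])@R.from_rotvec([0,tilt,0]).as_matrix()
def go(pos,yaw=None,tilt=0):
    """turn first (rotvec in tool axes), then the shift in the turned tool axes"""
    s=observe();M=s['eef_rot'];T=M if yaw is None else target(yaw,tilt)
    print('rot',R.from_matrix(M.T@T).as_rotvec(),'shift',T.T@(np.array(pos)-s['tcp_pos']),'at',s['tcp_pos'])
def campose(f):
    if 'hand_eye' in f:
        s=observe();E=np.array(f['hand_eye']);M=s['eef_rot']
        return M@E[:3,:3], M@E[:3,3]+s['tcp_pos']
    Rm=cv2.Rodrigues(np.array(f['rvec'],float))[0];return Rm.T,-Rm.T@np.array(f['tvec'],float).ravel()
def plane(f,px,z):
    """pixels -> world points on the level z"""
    Rw,c=campose(f);d=np.array([f['k1'],0,0,0],float)
    n=cv2.undistortPoints(np.array(px,float).reshape(-1,1,2),np.array(f['camera_matrix'],float),d).reshape(-1,2)
    r=np.c_[n,np.ones(len(n))]@Rw.T
    return c+r*((z-c[2])/r[:,2])[:,None]
def spots(cam,*names):
    for n in names:
        print(cam,n,[(round(float(d['score']),2),[round(float(v),3) for v in d['location']]) for d in spot_point(cam,n) if d['score']>.2])
E
python3 - <<'E'
from h import *
for c in('scene','side'):
    f=grab_frame(c)
    if c=='side': spots(c,'hook0','tray','controller','rack')
    r=regions_of(c,'tray')[0]['pixels'].astype(np.uint8)
    cs=max(cv2.findContours(r,cv2.RETR_EXTERNAL,cv2.CHAIN_APPROX_NONE)[0],key=cv2.contourArea).reshape(-1,2)
    p=plane(f,cs,.028)[:,:2];print('tray',cv2.minAreaRect((p*1000).astype(np.float32)))
    r=regions_of(c,'controller')[0]['pixels'].astype(np.uint8);
    cs=max(cv2.findContours(r,cv2.RETR_EXTERNAL,cv2.CHAIN_APPROX_NONE)[0],key=cv2.contourArea).reshape(-1,2)
    p=plane(f,cs,.06)[:,:2];print('ctrl',cv2.minAreaRect((p*1000).astype(np.float32)))
go([.604,-.16,.33],3.7,.13)
E
```

```text
tray ((509.9241027832031, 360.0561218261719), (210.01092529296875, 284.13262939453125), 11.386444091796875)
ctrl ((532.8873901367188, -349.4188232421875), (223.3211669921875, 181.17845153808594), 81.49409484863281)
side hook0 [(0.96, [0.66, 0.106, 0.178]), (0.92, [0.667, -0.026, 0.179]), (0.86, [0.676, -0.153, 0.179])]
side tray [(0.62, [0.509, 0.354, -0.001])]
side controller [(0.63, [0.728, 0.346, 0.002]), (0.57, [0.521, -0.369, -0.001])]
side rack [(0.89, [0.705, -0.021, 0.001])]
tray ((506.95892333984375, 343.64483642578125), (200.41065979003906, 316.1918640136719), 10.233097076416016)
ctrl ((529.8595581054688, -362.1694030761719), (169.60052490234375, 185.5260009765625), 85.46259307861328)
rot [-0.0178  0.1292  0.2728] shift [ 0.4251 -0.4272 -0.0345] at [ 0.2154 -0.6133  0.2406]
```

Call:
play_rows(
  motion=[
    {"z": -0.05, "rz": 0.136, "claw": 1},
    {"z": -0.045, "rz": 0.137},
    {"x": 0.042, "y": -0.043},
    {"x": 0.042, "y": -0.043},
    {"x": 0.042, "y": -0.043},
  ],
  force=40,
)

```text
validation failed for argument at $.mo...
```

Call:
play_rows(
  motion=[
    {"x": 0.042, "y": -0.043},
    {"x": 0.042, "y": -0.043},
    {"x": 0.042, "y": -0.043},
    {"x": 0.042, "y": -0.043},
    {"x": 0.042, "y": -0.043},
  ],
)

```text
validation failed for argument at $.mo...
```

Call:
play_rows(
  motion=[
    {"x": 0.042, "y": -0.043},
    {"x": 0.042, "y": -0.043},
    {"ry": 0.13},
    {},
    {},
  ],
)

```text
validation failed for argument at $.mo...
```

```bash
python3 - <<'E'
from h import *
f=grab_frame('wrist');cv2.imwrite('pics/w1.png',f['color'])
spots('wrist','used0','hook0','clean0','clean0_bar')
print(observe()['eef_rot'],f['hand_eye'],observe()['contact_force'])
go([.604,-.16,.33],3.7,.13)
E
```

```text
wrist used0 []
wrist hook0 []
wrist clean0 []
wrist clean0_bar []
[[ 0.9435  0.3314  0.    ]
 [ 0.3314 -0.9435  0.    ]
 [ 0.     -0.     -1.    ]] [[-0.0002 -0.9563 -0.2924  0.0817]
 [ 1.     -0.0003  0.0001 -0.0009]
 [-0.0001 -0.2924  0.9563 -0.144 ]
 [ 0.      0.      0.      1.    ]] [-0.4419 -0.0229  0.503 ]
rot [-0.0178  0.1292  0.2728] shift [ 0.4251 -0.4272 -0.0345] at [ 0.2154 -0.6132  0.2407]
```

View pics/w1.png

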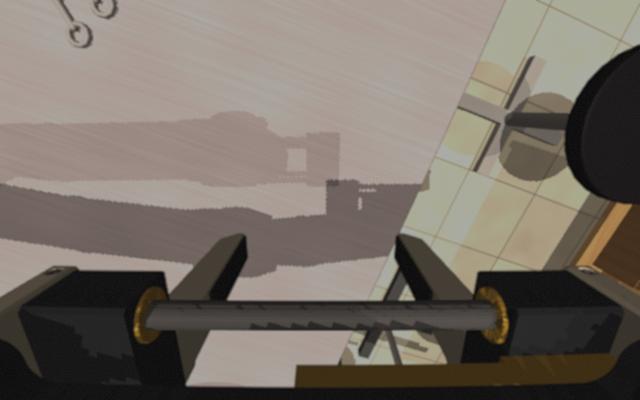

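The wrist picture shows only the table, with the fingers at the bottom; the move calls were refused. I'll try one row with every key filled in.

Call:
play_rows(
  motion=[
    {"x": 0, "y": 0, "z": -0.05, "rx": 0, "ry": 0, "rz": 0.136, "claw": 1},
    {"x": 0, "y": 0, "z": -0.045, "rx": 0, "ry": 0, "rz": 0.137, "claw": 1},
  ],
  force=40,
)

```text
time_s: 2.05
tcp_pos: [0.2153, -0.6132, 0.3367]
eef_rot: [[0.998, 0.06, -0.0], [0.06, -0.998, 0.001], [-0.0, -0.001, -1.0]]
contact_force: [-0.2, -0.7, -0.0]
gripper_width: 1.002
grasp_force: 0.0
```

Call:
play_rows(
  motion=[
    {"x": 0.042, "y": -0.043, "z": 0, "rx": 0, "ry": 0, "rz": 0, "claw": 1},
    {"x": 0.042, "y": -0.043, "z": 0, "rx": 0, "ry": 0, "rz": 0, "claw": 1},
    {"x": 0.042, "y": -0.043, "z": 0, "rx": 0, "ry": 0, "rz": 0, "claw": 1},
    {"x": 0.042, "y": -0.043, "z": 0, "rx": 0, "ry": 0, "rz": 0, "claw": 1},
    {"x": 0.042, "y": -0.043, "z": 0, "rx": 0, "ry": 0, "rz": 0, "claw": 1},
  ],
)

```text
time_s: 2.68
tcp_pos: [0.4122, -0.3835, 0.336]
eef_rot: [[0.998, 0.065, 0.001], [0.065, -0.998, -0.0], [0.001, 0.0, -1.0]]
contact_force: [0.5, -0.1, 1.4]
gripper_width: 1.004
grasp_force: 0.0
```

Call:
play_rows(
  motion=[
    {"x": 0.042, "y": -0.043, "z": 0, "rx": 0, "ry": 0, "rz": 0, "claw": 1},
    {"x": 0.042, "y": -0.043, "z": 0, "rx": 0, "ry": 0, "rz": 0, "claw": 1},
    {"x": 0.042, "y": -0.043, "z": 0, "rx": 0, "ry": 0, "rz": 0, "claw": 1},
    {"x": 0.042, "y": -0.043, "z": 0, "rx": 0, "ry": 0, "rz": 0, "claw": 1},
    {"x": 0.042, "y": -0.043, "z": 0, "rx": 0, "ry": 0, "rz": 0, "claw": 1},
  ],
)

```text
time_s: 3.3
tcp_pos: [0.6077, -0.1556, 0.3359]
eef_rot: [[0.998, 0.064, 0.0], [0.064, -0.998, -0.0], [0.0, 0.0, -1.0]]
contact_force: [0.9, -0.8, -0.6]
gripper_width: 1.001
grasp_force: 0.0
```

Call:
play_rows(
  motion=[
    {"x": 0, "y": 0, "z": 0, "rx": 0, "ry": 0.13, "rz": 0, "claw": 1},
    {"x": 0, "y": 0, "z": 0, "rx": 0, "ry": 0, "rz": 0, "claw": 1},
    {"x": 0, "y": 0, "z": 0, "rx": 0, "ry": 0, "rz": 0, "claw": 1},
  ],
)

```text
time_s: 3.68
tcp_pos: [0.6066, -0.1583, 0.3365]
eef_rot: [[0.99, 0.063, 0.129], [0.062, -0.998, 0.007], [0.13, 0.001, -0.992]]
contact_force: [0.4, 0.6, 0.1]
gripper_width: 0.999
grasp_force: 0.0
```

```bash
python3 - <<'E'
from h import *
f=grab_frame('wrist');cv2.imwrite('pics/w2.png',f['color'])
spots('wrist','used0','hook0','clean0','clean0_bar')
print(observe()['contact_force'])
go([.604,-.16,.33],3.7,.13)
E
```

```text
wrist used0 [(0.89, [0.608, 0.109, 0.078]), (0.67, [0.622, -0.161, 0.075]), (0.55, [0.805, 0.092, 0.001])]
wrist hook0 [(0.83, [0.679, -0.151, 0.184]), (0.6, [0.658, 0.102, 0.183]), (0.57, [0.67, -0.025, 0.181]), (0.29, [0.605, 0.105, 0.077])]
wrist clean0 [(0.96, [0.456, -0.014, 0.003]), (0.7, [0.441, -0.145, -0.003]), (0.67, [0.612, -0.043, 0.0]), (0.63, [0.44, 0.138, -0.002])]
wrist clean0_bar [(0.62, [0.502, 0.169, 0.094])]
[ 0.0558  0.0537 -0.085 ]
rot [ 0.0001 -0.0002 -0.0005] shift [-0.0038  0.0024  0.0054] at [ 0.607  -0.1574  0.3359]
```

View pics/w2.png

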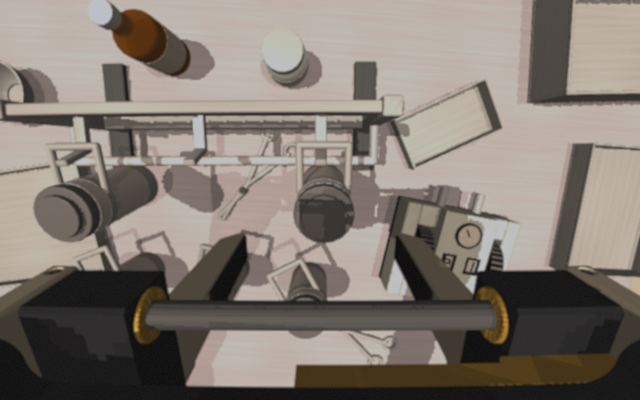

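The wrist picture shows the right-hook canister's flat cap (~325,215), with its bracket up at the hook, between the fingers' line. Descending to grip it.

Call:
play_rows(
  motion=[
    {"x": -0.018, "y": 0.003, "z": 0, "rx": 0, "ry": 0, "rz": 0, "claw": 1},
    {"x": 0, "y": 0, "z": 0.055, "rx": 0, "ry": 0, "rz": 0, "claw": 1},
    {"x": 0, "y": 0, "z": 0.055, "rx": 0, "ry": 0, "rz": 0, "claw": 1},
    {"x": 0, "y": 0, "z": 0.054, "rx": 0, "ry": 0, "rz": 0, "claw": 1},
    {"x": 0, "y": 0, "z": 0, "rx": 0, "ry": 0, "rz": 0, "claw": 1},
  ],
)

```text
time_s: 4.55
tcp_pos: [0.6076, -0.1589, 0.1663]
eef_rot: [[0.991, 0.065, 0.119], [0.064, -0.998, 0.011], [0.12, -0.003, -0.993]]
contact_force: [-0.2, 0.1, -0.2]
gripper_width: 0.998
grasp_force: 0.0
```

Call:
play_rows(
  motion=[
    {"x": 0, "y": 0, "z": 0, "rx": 0, "ry": 0, "rz": 0, "claw": 0.5},
    {"x": 0, "y": 0, "z": 0, "rx": 0, "ry": 0, "rz": 0, "claw": 0.5},
    {"x": 0, "y": 0, "z": 0, "rx": 0, "ry": 0, "rz": 0, "claw": 0.5},
    {"x": 0, "y": 0, "z": 0, "rx": 0, "ry": 0, "rz": 0, "claw": 0.5},
    {"x": 0, "y": 0, "z": 0, "rx": 0, "ry": 0, "rz": 0, "claw": 0.5},
  ],
  force=40,
)

```text
time_s: 5.18
tcp_pos: [0.6109, -0.1601, 0.1722]
eef_rot: [[0.989, 0.065, 0.132], [0.064, -0.998, 0.008], [0.132, 0.001, -0.991]]
contact_force: [-1.2, -0.0, 5.8]
gripper_width: 0.664
grasp_force: 40.0
```

Call:
play_rows(
  motion=[
    {"x": 0, "y": 0, "z": -0.03, "rx": 0, "ry": 0, "rz": 0, "claw": 0.5},
    {"x": 0, "y": 0, "z": -0.04, "rx": 0, "ry": 0, "rz": 0, "claw": 0.5},
    {"x": 0, "y": 0, "z": -0.05, "rx": 0, "ry": 0, "rz": 0, "claw": 0.5},
    {"x": 0, "y": 0, "z": -0.05, "rx": 0, "ry": 0, "rz": 0, "claw": 0.5},
    {"x": 0, "y": 0, "z": 0, "rx": 0, "ry": -0.13, "rz": 0, "claw": 0.5},
  ],
)

```text
time_s: 5.8
tcp_pos: [0.5875, -0.1629, 0.3442]
eef_rot: [[0.998, 0.062, 0.004], [0.062, -0.998, -0.003], [0.004, 0.003, -1.0]]
contact_force: [0.7, -0.8, -5.9]
gripper_width: 0.658
grasp_force: 40.0
```

Call:
play_rows(
  motion=[
    {"x": 0, "y": 0, "z": 0, "rx": 0, "ry": 0, "rz": -0.13, "claw": 0.5},
    {"x": 0, "y": 0, "z": 0, "rx": 0, "ry": 0, "rz": 0, "claw": 0.5},
  ],
)

```text
time_s: 6.05
tcp_pos: [0.5874, -0.1608, 0.3372]
eef_rot: [[0.981, 0.193, -0.004], [0.193, -0.981, 0.001], [-0.004, -0.002, -1.0]]
contact_force: [-0.3, -0.2, -4.4]
gripper_width: 0.664
grasp_force: 40.0
```

```bash
python3 - <<'E'
from h import *
go([.496,.422,.34],11)
print(observe()['contact_force'],observe()['gripper_width'])
E
```

```text
rot [-0.0022  0.004   0.0019] shift [ 0.0215 -0.5895 -0.0028] at [ 0.5874 -0.1608  0.3372]
[-0.3082 -0.2046 -4.4427] 0.6641615624344078
```

Call:
play_rows(
  motion=[
    {"x": 0.002, "y": -0.058, "z": 0, "rx": 0, "ry": 0, "rz": 0, "claw": 0.5},
    {"x": 0.002, "y": -0.059, "z": 0, "rx": 0, "ry": 0, "rz": 0, "claw": 0.5},
    {"x": 0.002, "y": -0.059, "z": 0, "rx": 0, "ry": 0, "rz": 0, "claw": 0.5},
    {"x": 0.002, "y": -0.059, "z": 0, "rx": 0, "ry": 0, "rz": 0, "claw": 0.5},
    {"x": 0.002, "y": -0.059, "z": 0, "rx": 0, "ry": 0, "rz": 0, "claw": 0.5},
  ],
)

```text
time_s: 6.68
tcp_pos: [0.54, 0.1305, 0.3386]
eef_rot: [[0.982, 0.191, -0.001], [0.191, -0.982, -0.001], [-0.001, 0.0, -1.0]]
contact_force: [0.1, 0.5, -4.4]
gripper_width: 0.659
grasp_force: 40.0
```

Call:
play_rows(
  motion=[
    {"x": 0.002, "y": -0.059, "z": 0, "rx": 0, "ry": 0, "rz": 0, "claw": 0.5},
    {"x": 0.002, "y": -0.059, "z": 0, "rx": 0, "ry": 0, "rz": 0, "claw": 0.5},
    {"x": 0.002, "y": -0.059, "z": 0, "rx": 0, "ry": 0, "rz": 0, "claw": 0.5},
    {"x": 0.003, "y": -0.059, "z": 0, "rx": 0, "ry": 0, "rz": 0, "claw": 0.5},
    {"x": 0.002, "y": -0.059, "z": 0, "rx": 0, "ry": 0, "rz": 0, "claw": 0.5},
  ],
)

```text
time_s: 7.3
tcp_pos: [0.4943, 0.4217, 0.3383]
eef_rot: [[0.982, 0.19, -0.001], [0.19, -0.982, -0.002], [-0.001, 0.002, -1.0]]
contact_force: [1.5, 0.4, -5.1]
gripper_width: 0.662
grasp_force: 40.0
```

Call:
play_rows(
  motion=[
    {"x": 0, "y": 0, "z": 0.05, "rx": 0, "ry": 0, "rz": 0, "claw": 0.5},
    {"x": 0, "y": 0, "z": 0.06, "rx": 0, "ry": 0, "rz": 0, "claw": 0.5},
    {"x": 0, "y": 0, "z": 0.06, "rx": 0, "ry": 0, "rz": 0, "claw": 0.5},
    {"x": 0, "y": 0, "z": 0.04, "rx": 0, "ry": 0, "rz": 0, "claw": 0.5},
    {"x": 0, "y": 0, "z": 0, "rx": 0, "ry": 0, "rz": 0, "claw": 0.5},
  ],
)

```text
time_s: 7.92
tcp_pos: [0.4923, 0.4177, 0.1247]
eef_rot: [[0.981, 0.192, -0.008], [0.192, -0.981, -0.008], [-0.01, 0.007, -1.0]]
contact_force: [-0.1, 0.2, -4.1]
gripper_width: 0.663
grasp_force: 40.0
```

Call:
play_rows(
  motion=[
    {"x": 0, "y": 0, "z": 0, "rx": 0, "ry": 0, "rz": 0, "claw": 0.5},
  ],
)

```text
time_s: 8.05
tcp_pos: [0.4959, 0.4217, 0.131]
eef_rot: [[0.981, 0.192, 0.003], [0.192, -0.981, 0.002], [0.003, -0.002, -1.0]]
contact_force: [0.6, -0.5, -4.6]
gripper_width: 0.661
grasp_force: 40.0
```

Call:
play_rows(
  motion=[
    {"x": 0, "y": 0, "z": 0.014, "rx": 0, "ry": 0, "rz": 0, "claw": 0.5},
    {"x": 0, "y": 0, "z": 0.007, "rx": 0, "ry": 0, "rz": 0, "claw": 0.5},
    {"x": 0, "y": 0, "z": 0.003, "rx": 0, "ry": 0, "rz": 0, "claw": 0.5},
    {"x": 0, "y": 0, "z": 0.002, "rx": 0, "ry": 0, "rz": 0, "claw": 0.5},
    {"x": 0, "y": 0, "z": 0, "rx": 0, "ry": 0, "rz": 0, "claw": 0.5},
  ],
)

```text
time_s: 8.68
tcp_pos: [0.4949, 0.4208, 0.1034]
eef_rot: [[0.981, 0.194, 0.0], [0.194, -0.981, 0.0], [0.0, -0.0, -1.0]]
contact_force: [0.8, -0.2, -4.5]
gripper_width: 0.663
grasp_force: 40.0
```

```bash
python3 - <<'E'
from h import *
f=grab_frame('side');g=grab_frame('scene')
spots('side','used0');spots('scene','used0')
cv2.imwrite('pics/s1.png',np.hstack([cv2.resize(f['color'][60:300,180:460],None,fx=1.4,fy=1.4),cv2.resize(g['color'][160:400,220:500],None,fx=1.4,fy=1.4)]))
print(observe()['contact_force'],observe()['tcp_pos'])
E
```

```text
side used0 [(0.79, [0.497, 0.42, 0.009]), (0.66, [0.609, 0.104, 0.077])]
scene used0 [(0.78, [0.604, 0.114, 0.077]), (0.72, [0.494, 0.423, 0.005])]
[ 0.1997  0.4333 -4.9163] [0.495  0.4209 0.1036]
```

View pics/s1.png

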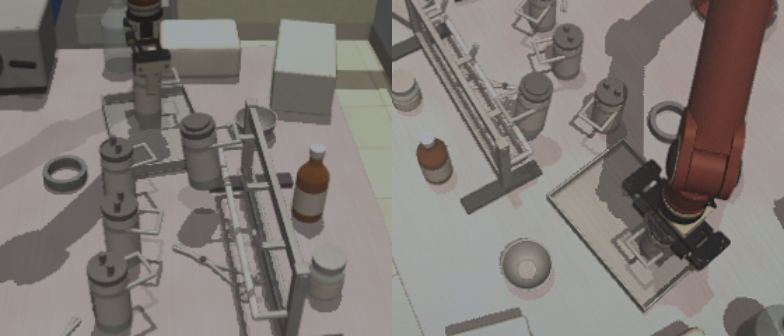

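The pictures show the canister upright inside the tray's left end (right crop ~655,225), still just above the floor. I'll lower it to contact, release and retreat.

Call:
play_rows(
  motion=[
    {"x": 0, "y": 0, "z": 0.002, "rx": 0, "ry": 0, "rz": 0, "claw": 0.5},
    {"x": 0, "y": 0, "z": 0.001, "rx": 0, "ry": 0, "rz": 0, "claw": 0.5},
    {"x": 0, "y": 0, "z": 0.001, "rx": 0, "ry": 0, "rz": 0, "claw": 0.5},
    {"x": 0, "y": 0, "z": 0, "rx": 0, "ry": 0, "rz": 0, "claw": 0.5},
  ],
)

```text
time_s: 9.38
tcp_pos: [0.4949, 0.4208, 0.1006]
eef_rot: [[0.981, 0.194, 0.0], [0.194, -0.981, 0.0], [0.0, -0.0, -1.0]]
contact_force: [-2.4, -1.9, 5.6]
gripper_width: 0.664
grasp_force: 40.0
```

Call:
play_rows(
  motion=[
    {"x": 0, "y": 0, "z": 0, "rx": 0, "ry": 0, "rz": 0, "claw": 1},
    {"x": 0, "y": 0, "z": 0, "rx": 0, "ry": 0, "rz": 0, "claw": 1},
    {"x": 0, "y": 0, "z": 0, "rx": 0, "ry": 0, "rz": 0, "claw": 1},
    {"x": 0, "y": 0, "z": 0, "rx": 0, "ry": 0, "rz": 0, "claw": 1},
    {"x": 0, "y": 0, "z": -0.03, "rx": 0, "ry": 0, "rz": 0, "claw": 1},
  ],
)

```text
time_s: 10.0
tcp_pos: [0.4935, 0.4194, 0.127]
eef_rot: [[0.981, 0.194, -0.005], [0.194, -0.981, -0.004], [-0.005, 0.003, -1.0]]
contact_force: [-0.0, 0.1, 0.4]
gripper_width: 1.0
grasp_force: 0.0
```

Call:
play_rows(
  motion=[
    {"x": 0, "y": 0, "z": -0.06, "rx": 0, "ry": 0, "rz": 0, "claw": 1},
    {"x": 0, "y": 0, "z": -0.06, "rx": 0, "ry": 0, "rz": 0, "claw": 1},
    {"x": 0, "y": 0, "z": -0.05, "rx": 0, "ry": 0, "rz": 0, "claw": 1},
    {"x": 0, "y": 0, "z": 0, "rx": 0, "ry": 0, "rz": 0.13, "claw": 1},
    {"x": 0.01, "y": 0.053, "z": 0, "rx": 0, "ry": 0, "rz": 0, "claw": 1},
  ],
)

```text
time_s: 10.62
tcp_pos: [0.5055, 0.3736, 0.2997]
eef_rot: [[0.997, 0.074, -0.001], [0.074, -0.997, 0.005], [-0.0, -0.005, -1.0]]
contact_force: [1.2, -1.7, -0.3]
gripper_width: 1.0
grasp_force: 0.0
```

Call:
play_rows(
  motion=[
    {"x": 0.011, "y": 0.053, "z": 0, "rx": 0, "ry": 0, "rz": 0, "claw": 1},
    {"x": 0.011, "y": 0.053, "z": 0, "rx": 0, "ry": 0, "rz": 0, "claw": 1},
    {"x": 0.011, "y": 0.053, "z": 0, "rx": 0, "ry": 0, "rz": 0, "claw": 1},
    {"x": 0.011, "y": 0.053, "z": 0, "rx": 0, "ry": 0, "rz": 0, "claw": 1},
    {"x": 0.01, "y": 0.054, "z": 0, "rx": 0, "ry": 0, "rz": 0, "claw": 1},
  ],
)

```text
time_s: 11.25
tcp_pos: [0.5797, 0.105, 0.2994]
eef_rot: [[0.998, 0.065, 0.001], [0.065, -0.998, 0.0], [0.001, -0.0, -1.0]]
contact_force: [-0.2, 0.3, -0.2]
gripper_width: 1.003
grasp_force: 0.0
```

Call:
play_rows(
  motion=[
    {"x": 0, "y": 0, "z": 0, "rx": 0, "ry": 0.13, "rz": 0, "claw": 1},
    {"x": 0, "y": 0, "z": 0, "rx": 0, "ry": 0, "rz": 0, "claw": 1},
    {"x": 0, "y": 0, "z": 0, "rx": 0, "ry": 0, "rz": 0, "claw": 1},
  ],
)

```text
time_s: 11.62
tcp_pos: [0.5797, 0.1079, 0.2998]
eef_rot: [[0.989, 0.067, 0.129], [0.066, -0.998, 0.009], [0.13, -0.001, -0.992]]
contact_force: [0.5, 0.1, -0.7]
gripper_width: 1.0
grasp_force: 0.0
```

```bash
python3 - <<'E'
from h import *
b=np.array([.608,.108,.0765]);a=-target(3.7,.13)[:,2]
go(b+a*.095,3.7,.13)
f=grab_frame('wrist');spots('wrist','used0','clean0','clean0_bar')
E
```

```text
rot [-0.0011  0.0001  0.0021] shift [-0.001   0.0018  0.1301] at [0.5797 0.1079 0.2998]
wrist used0 [(0.9, [0.491, 0.421, 0.0]), (0.77, [0.61, 0.109, 0.077])]
wrist clean0 [(0.95, [0.457, -0.012, 0.001]), (0.85, [0.442, 0.141, -0.001])]
wrist clean0_bar [(0.57, [0.502, 0.17, 0.097]), (0.28, [0.734, 0.35, -0.004])]
```

Call:
play_rows(
  motion=[
    {"x": 0, "y": 0, "z": 0.05, "rx": 0, "ry": 0, "rz": 0, "claw": 1},
    {"x": 0, "y": 0, "z": 0.05, "rx": 0, "ry": 0, "rz": 0, "claw": 1},
    {"x": 0, "y": 0, "z": 0.03, "rx": 0, "ry": 0, "rz": 0, "claw": 1},
    {"x": 0, "y": 0, "z": 0, "rx": 0, "ry": 0, "rz": 0, "claw": 1},
    {"x": 0, "y": 0, "z": 0, "rx": 0, "ry": 0, "rz": 0, "claw": 0.5},
  ],
)

```text
time_s: 12.45
tcp_pos: [0.5973, 0.1082, 0.1717]
eef_rot: [[0.989, 0.065, 0.132], [0.065, -0.998, 0.009], [0.132, -0.001, -0.991]]
contact_force: [0.6, 0.7, -0.5]
gripper_width: 0.937
grasp_force: 0.0
```

Call:
play_rows(
  motion=[
    {"x": 0, "y": 0, "z": 0, "rx": 0, "ry": 0, "rz": 0, "claw": 0.5},
    {"x": 0, "y": 0, "z": 0, "rx": 0, "ry": 0, "rz": 0, "claw": 0.5},
    {"x": 0, "y": 0, "z": 0, "rx": 0, "ry": 0, "rz": 0, "claw": 0.5},
    {"x": 0, "y": 0, "z": 0, "rx": 0, "ry": 0, "rz": 0, "claw": 0.5},
  ],
)

```text
time_s: 12.95
tcp_pos: [0.5966, 0.1076, 0.1713]
eef_rot: [[0.989, 0.065, 0.131], [0.064, -0.998, 0.008], [0.131, 0.0, -0.991]]
contact_force: [-1.4, -0.8, 4.8]
gripper_width: 0.663
grasp_force: 40.0
```

Call:
play_rows(
  motion=[
    {"x": 0, "y": 0, "z": -0.03, "rx": 0, "ry": 0, "rz": 0, "claw": 0.5},
    {"x": 0, "y": 0, "z": -0.04, "rx": 0, "ry": 0, "rz": 0, "claw": 0.5},
    {"x": 0, "y": 0, "z": -0.05, "rx": 0, "ry": 0, "rz": 0, "claw": 0.5},
    {"x": 0, "y": 0, "z": 0, "rx": 0, "ry": -0.13, "rz": 0, "claw": 0.5},
    {"x": 0, "y": 0, "z": 0, "rx": 0, "ry": 0, "rz": -0.13, "claw": 0.5},
  ],
)

```text
time_s: 13.58
tcp_pos: [0.5812, 0.1064, 0.2883]
eef_rot: [[0.981, 0.196, -0.002], [0.196, -0.981, -0.001], [-0.002, 0.0, -1.0]]
contact_force: [0.4, 0.6, -4.3]
gripper_width: 0.659
grasp_force: 40.0
```

Call:
play_rows(
  motion=[
    {"x": 0, "y": 0, "z": 0, "rx": 0, "ry": 0, "rz": 0, "claw": 0.5},
  ],
)

```text
time_s: 13.7
tcp_pos: [0.5799, 0.1065, 0.2878]
eef_rot: [[0.981, 0.192, -0.003], [0.192, -0.981, -0.0], [-0.003, -0.0, -1.0]]
contact_force: [0.6, -0.1, -3.7]
gripper_width: 0.666
grasp_force: 40.0
```

```bash
python3 - <<'E'
from h import *
go([.520,.294,.13],11)
E
```

```text
rot [-0.0004  0.0033  0.0014] shift [-0.023  -0.1955  0.1578] at [0.5799 0.1065 0.2878]
```

Call:
play_rows(
  motion=[
    {"x": -0.006, "y": -0.049, "z": 0, "rx": 0, "ry": 0, "rz": 0, "claw": 0.5},
    {"x": -0.006, "y": -0.049, "z": 0, "rx": 0, "ry": 0, "rz": 0, "claw": 0.5},
    {"x": -0.006, "y": -0.049, "z": 0, "rx": 0, "ry": 0, "rz": 0, "claw": 0.5},
    {"x": -0.005, "y": -0.049, "z": 0, "rx": 0, "ry": 0, "rz": 0, "claw": 0.5},
    {"x": 0, "y": 0, "z": 0.05, "rx": 0, "ry": 0, "rz": 0, "claw": 0.5},
  ],
)

```text
time_s: 14.32
tcp_pos: [0.5189, 0.3035, 0.2425]
eef_rot: [[0.979, 0.201, 0.007], [0.201, -0.979, 0.011], [0.009, -0.01, -1.0]]
contact_force: [0.6, 1.0, -4.4]
gripper_width: 0.666
grasp_force: 40.0
```

Call:
play_rows(
  motion=[
    {"x": 0, "y": 0, "z": 0.05, "rx": 0, "ry": 0, "rz": 0, "claw": 0.5},
    {"x": 0, "y": 0, "z": 0.05, "rx": 0, "ry": 0, "rz": 0, "claw": 0.5},
    {"x": 0, "y": 0, "z": 0.02, "rx": 0, "ry": 0, "rz": 0, "claw": 0.5},
    {"x": 0, "y": 0, "z": 0.01, "rx": 0, "ry": 0, "rz": 0, "claw": 0.5},
    {"x": 0, "y": 0, "z": 0, "rx": 0, "ry": 0, "rz": 0, "claw": 0.5},
  ],
)

```text
time_s: 14.95
tcp_pos: [0.52, 0.2945, 0.1091]
eef_rot: [[0.981, 0.193, -0.001], [0.193, -0.981, -0.0], [-0.001, 0.0, -1.0]]
contact_force: [-0.4, -0.2, -3.1]
gripper_width: 0.665
grasp_force: 40.0
```

Call:
play_rows(
  motion=[
    {"x": 0, "y": 0, "z": 0.002, "rx": 0, "ry": 0, "rz": 0, "claw": 0.5},
    {"x": 0, "y": 0, "z": 0.001, "rx": 0, "ry": 0, "rz": 0, "claw": 0.5},
    {"x": 0, "y": 0, "z": 0, "rx": 0, "ry": 0, "rz": 0, "claw": 0.5},
  ],
)

```text
time_s: 15.32
tcp_pos: [0.5204, 0.2946, 0.107]
eef_rot: [[0.981, 0.193, 0.001], [0.193, -0.981, 0.001], [0.001, -0.0, -1.0]]
contact_force: [-0.0, -0.4, -4.3]
gripper_width: 0.66
grasp_force: 40.0
```

Call:
play_rows(
  motion=[
    {"x": 0, "y": 0, "z": 0.002, "rx": 0, "ry": 0, "rz": 0, "claw": 0.5},
    {"x": 0, "y": 0, "z": 0.002, "rx": 0, "ry": 0, "rz": 0, "claw": 0.5},
    {"x": 0, "y": 0, "z": 0.001, "rx": 0, "ry": 0, "rz": 0, "claw": 0.5},
    {"x": 0, "y": 0, "z": 0, "rx": 0, "ry": 0, "rz": 0, "claw": 0.5},
  ],
)

```text
time_s: 15.82
tcp_pos: [0.5201, 0.2945, 0.1012]
eef_rot: [[0.981, 0.194, -0.0], [0.194, -0.981, -0.0], [-0.0, 0.0, -1.0]]
contact_force: [0.3, 0.6, -2.5]
gripper_width: 0.665
grasp_force: 40.0
```

Call:
play_rows(
  motion=[
    {"x": 0, "y": 0, "z": 0.001, "rx": 0, "ry": 0, "rz": 0, "claw": 0.5},
    {"x": 0, "y": 0, "z": 0, "rx": 0, "ry": 0, "rz": 0, "claw": 1},
    {"x": 0, "y": 0, "z": 0, "rx": 0, "ry": 0, "rz": 0, "claw": 1},
    {"x": 0, "y": 0, "z": 0, "rx": 0, "ry": 0, "rz": 0, "claw": 1},
    {"x": 0, "y": 0, "z": 0, "rx": 0, "ry": 0, "rz": 0, "claw": 1},
  ],
)

```text
time_s: 16.45
tcp_pos: [0.5203, 0.2947, 0.1007]
eef_rot: [[0.981, 0.194, 0.001], [0.194, -0.981, 0.0], [0.001, -0.0, -1.0]]
contact_force: [-0.5, -1.0, -0.0]
gripper_width: 0.989
grasp_force: 0.0
```

Call:
play_rows(
  motion=[
    {"x": 0, "y": 0, "z": -0.03, "rx": 0, "ry": 0, "rz": 0, "claw": 1},
    {"x": 0, "y": 0, "z": -0.06, "rx": 0, "ry": 0, "rz": 0, "claw": 1},
    {"x": 0, "y": 0, "z": -0.06, "rx": 0, "ry": 0, "rz": 0, "claw": 1},
    {"x": 0, "y": 0, "z": -0.06, "rx": 0, "ry": 0, "rz": 0, "claw": 1},
    {"x": 0, "y": 0, "z": -0.03, "rx": 0, "ry": 0, "rz": 0.13, "claw": 1},
  ],
)

```text
time_s: 17.08
tcp_pos: [0.521, 0.2951, 0.3447]
eef_rot: [[0.998, 0.061, 0.005], [0.061, -0.998, 0.004], [0.006, -0.003, -1.0]]
contact_force: [0.1, -0.3, 0.3]
gripper_width: 1.0
grasp_force: 0.0
```

Call:
play_rows(
  motion=[
    {"x": -0.017, "y": 0.054, "z": 0, "rx": 0, "ry": 0, "rz": 0, "claw": 1},
    {"x": -0.017, "y": 0.054, "z": 0, "rx": 0, "ry": 0, "rz": 0, "claw": 1},
    {"x": -0.017, "y": 0.054, "z": 0, "rx": 0, "ry": 0, "rz": 0, "claw": 1},
    {"x": -0.017, "y": 0.054, "z": 0, "rx": 0, "ry": 0, "rz": 0, "claw": 1},
    {"x": -0.012, "y": 0.054, "z": 0, "rx": 0, "ry": 0, "rz": 0, "claw": 1},
  ],
)

```text
time_s: 17.7
tcp_pos: [0.457, 0.0182, 0.3407]
eef_rot: [[0.998, 0.065, 0.001], [0.065, -0.998, 0.0], [0.001, 0.0, -1.0]]
contact_force: [0.9, -0.5, -0.6]
gripper_width: 1.001
grasp_force: 0.0
```

Call:
play_rows(
  motion=[
    {"x": 0, "y": 0, "z": 0, "rx": 0, "ry": 0, "rz": 0, "claw": 1},
    {"x": 0, "y": 0, "z": 0, "rx": 0, "ry": 0, "rz": 0, "claw": 1},
    {"x": 0, "y": 0, "z": 0, "rx": 0, "ry": 0, "rz": 0, "claw": 1},
  ],
)

```text
time_s: 18.08
tcp_pos: [0.458, 0.0217, 0.3404]
eef_rot: [[0.998, 0.068, 0.0], [0.068, -0.998, 0.001], [0.0, -0.001, -1.0]]
contact_force: [-0.3, -1.1, -0.4]
gripper_width: 1.002
grasp_force: 0.0
```

```bash
python3 - <<'E'
from h import *
print(observe()['tcp_pos'])
f=grab_frame('wrist');cv2.imwrite('pics/w3.png',f['color'])
spots('wrist','clean0','clean0_bar','hook0','used0')
g=grab_frame('side');spots('side','clean0','clean0_bar','used0')
for d in regions_of('wrist','clean0')[:4]:
    r=d['pixels'];y,x=np.nonzero(r);print(d['score'],x.min(),x.max(),y.min(),y.max())
E
```

```text
[0.458  0.0217 0.3404]
wrist clean0 [(0.94, [0.458, -0.01, 0.003]), (0.85, [0.442, -0.145, -0.002]), (0.8, [0.443, 0.14, -0.001]), (0.64, [0.515, -0.37, -0.0]), (0.57, [0.519, -0.021, 0.095])]
wrist clean0_bar [(0.79, [0.504, 0.17, 0.097])]
wrist hook0 []
wrist used0 [(0.72, [0.517, 0.295, 0.004]), (0.6, [0.492, 0.421, 0.003])]
side clean0 [(0.78, [0.448, -0.008, 0.001]), (0.77, [0.443, -0.146, -0.001]), (0.68, [0.442, 0.144, 0.0]), (0.55, [0.499, -0.112, 0.096])]
side clean0_bar [(0.68, [0.503, 0.173, 0.098])]
side used0 [(0.69, [0.516, 0.292, 0.003]), (0.68, [0.493, 0.419, 0.005])]
0.94 191 266 123 208
0.76 401 475 138 220
0.75 321 377 122 205
```

View pics/w3.png

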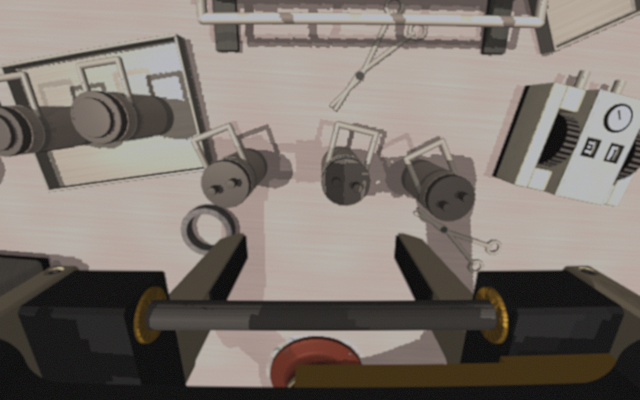

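The wrist picture shows three clean canisters at (228,180), (347,175) and (445,195). Their brackets point up: bars at about (214,131), (360,129) and (427,149). Both used canisters stand in the tray.

```bash
python3 - <<'E'
from h import *
f=grab_frame('wrist')
p=plane(f,[[195,134],[233,126],[338,123],[381,133],[406,159],[448,140]],.097)
for i in(0,2,4):
    d=p[i]-p[i+1];print((p[i]+p[i+1])/2,'bar yaw',np.degrees(np.arctan2(-d[0],d[1])))
b=np.array([.4425,-.1455])
print('C');go([*b,.105],31)
print('B');go([.454,-.009,.105],-10)
print('A');go([.4425,.142,.105],26)
E
```

```text
[0.5063 0.1636 0.097 ] bar yaw 14.759316785268945
[ 0.5208 -0.026   0.097 ] bar yaw -8.8676343865434
[ 0.499  -0.1183  0.097 ] bar yaw 28.989606404535035
C
rot [-0.      0.     -0.4762] shift [-0.0984  0.1339  0.2354] at [0.4578 0.0199 0.3404]
B
rot [-0.      0.      0.2394] shift [0.0012 0.0292 0.2354] at [0.4578 0.0199 0.3404]
A
rot [-0.      0.     -0.3889] shift [ 0.0397 -0.1164  0.2354] at [0.4578 0.0199 0.3404]
```

Call:
play_rows(
  motion=[
    {"x": 0, "y": 0, "z": 0, "rx": 0, "ry": 0, "rz": -0.147, "claw": 1},
    {"x": 0, "y": 0, "z": 0, "rx": 0, "ry": 0, "rz": -0.147, "claw": 1},
    {"x": 0, "y": 0, "z": 0, "rx": 0, "ry": 0, "rz": -0.147, "claw": 1},
    {"x": -0.031, "y": 0.046, "z": 0, "rx": 0, "ry": 0, "rz": 0, "claw": 1},
    {"x": -0.031, "y": 0.046, "z": 0, "rx": 0, "ry": 0, "rz": 0, "claw": 1},
  ],
)

```text
time_s: 19.25
tcp_pos: [0.4482, -0.0916, 0.3405]
eef_rot: [[0.874, 0.486, 0.001], [0.486, -0.874, -0.0], [0.001, 0.0, -1.0]]
contact_force: [0.8, -0.2, -0.4]
gripper_width: 0.999
grasp_force: 0.0
```

Call:
play_rows(
  motion=[
    {"x": -0.031, "y": 0.046, "z": 0, "rx": 0, "ry": 0, "rz": 0, "claw": 1},
    {"x": 0, "y": 0, "z": 0.05, "rx": 0, "ry": 0, "rz": 0, "claw": 1},
    {"x": 0, "y": 0, "z": 0.04, "rx": 0, "ry": 0, "rz": 0, "claw": 1},
    {"x": 0, "y": 0, "z": 0, "rx": 0, "ry": 0, "rz": 0, "claw": 1},
    {"x": 0, "y": 0, "z": 0, "rx": 0, "ry": 0, "rz": 0, "claw": 1},
  ],
)

```text
time_s: 19.88
tcp_pos: [0.4445, -0.146, 0.2517]
eef_rot: [[0.875, 0.485, 0.003], [0.485, -0.875, -0.001], [0.002, 0.002, -1.0]]
contact_force: [0.7, -0.3, 0.0]
gripper_width: 0.998
grasp_force: 0.0
```

```bash
python3 - <<'E'
from h import *
f=grab_frame('wrist')
spots('wrist','clean0','clean0_bar');cv2.imwrite('pics/w4.png',f['color'])
go([.4425,-.1455,.105],29)
E
```

```text
wrist clean0 [(0.88, [0.459, -0.01, -0.001]), (0.75, [0.441, -0.144, -0.0]), (0.66, [0.441, 0.143, -0.002])]
wrist clean0_bar []
rot [ 0.0027 -0.0028 -0.    ] shift [-0.0015 -0.0015  0.1471] at [ 0.4445 -0.146   0.2521]
```

Call:
play_rows(
  motion=[
    {"x": -0.001, "y": -0.001, "z": 0.05, "rx": 0, "ry": 0, "rz": 0, "claw": 1},
    {"x": 0, "y": 0, "z": 0.05, "rx": 0, "ry": 0, "rz": 0, "claw": 1},
    {"x": 0, "y": 0, "z": 0.046, "rx": 0, "ry": 0, "rz": 0, "claw": 1},
    {"x": 0, "y": 0, "z": 0, "rx": 0, "ry": 0, "rz": 0, "claw": 1},
    {"x": 0, "y": 0, "z": 0, "rx": 0, "ry": 0, "rz": 0, "claw": 0.5},
  ],
)

```text
time_s: 20.65
tcp_pos: [0.4436, -0.1458, 0.1061]
eef_rot: [[0.875, 0.485, 0.003], [0.485, -0.875, -0.001], [0.003, 0.002, -1.0]]
contact_force: [-0.0, 0.2, 0.3]
gripper_width: 0.938
grasp_force: 0.0
```

Call:
play_rows(
  motion=[
    {"x": 0, "y": 0, "z": 0, "rx": 0, "ry": 0, "rz": 0, "claw": 0.5},
    {"x": 0, "y": 0, "z": 0, "rx": 0, "ry": 0, "rz": 0, "claw": 0.5},
    {"x": 0, "y": 0, "z": 0, "rx": 0, "ry": 0, "rz": 0, "claw": 0.5},
    {"x": 0, "y": 0, "z": 0, "rx": 0, "ry": 0, "rz": 0, "claw": 0.5},
  ],
)

```text
time_s: 21.15
tcp_pos: [0.4431, -0.1461, 0.1055]
eef_rot: [[0.875, 0.484, 0.003], [0.484, -0.875, -0.001], [0.002, 0.002, -1.0]]
contact_force: [0.1, -1.7, 6.7]
gripper_width: 0.663
grasp_force: 40.0
```

Call:
play_rows(
  motion=[
    {"x": 0, "y": 0, "z": -0.05, "rx": 0, "ry": 0, "rz": 0, "claw": 0.5},
    {"x": 0, "y": 0, "z": -0.05, "rx": 0, "ry": 0, "rz": 0, "claw": 0.5},
    {"x": 0, "y": 0, "z": -0.05, "rx": 0, "ry": 0, "rz": 0, "claw": 0.5},
    {"x": 0, "y": 0, "z": 0, "rx": 0, "ry": 0, "rz": 0.15, "claw": 0.5},
    {"x": 0, "y": 0, "z": 0, "rx": 0, "ry": 0, "rz": 0.15, "claw": 0.5},
  ],
)

```text
time_s: 21.78
tcp_pos: [0.4409, -0.1451, 0.2543]
eef_rot: [[0.98, 0.199, -0.001], [0.199, -0.98, 0.001], [-0.001, -0.001, -1.0]]
contact_force: [0.6, -0.6, -3.5]
gripper_width: 0.663
grasp_force: 39.9
```

Call:
play_rows(
  motion=[
    {"x": 0, "y": 0, "z": 0, "rx": 0, "ry": 0, "rz": 0.14, "claw": 0.5},
    {"x": 0, "y": 0, "z": 0, "rx": 0, "ry": 0, "rz": 0, "claw": 0.5},
  ],
)

```text
time_s: 22.02
tcp_pos: [0.441, -0.145, 0.2536]
eef_rot: [[0.998, 0.068, -0.003], [0.068, -0.998, 0.001], [-0.003, -0.001, -1.0]]
contact_force: [-0.0, 1.0, -3.6]
gripper_width: 0.663
grasp_force: 39.9
```

```bash
python3 - <<'E'
from h import *
f=grab_frame('wrist');cv2.imwrite('pics/w5.png',f['color'])
spots('wrist','clean0','clean0_bar','hook0')
g=grab_frame('side');spots('side','clean0','clean0_bar')
go([.611,-.157,.255],3.7)
E
```

```text
wrist clean0 [(0.91, [0.456, -0.011, -0.0]), (0.69, [0.437, -0.142, 0.149])]
wrist clean0_bar []
wrist hook0 []
side clean0 [(0.92, [0.441, -0.146, 0.147]), (0.91, [0.449, -0.007, 0.001]), (0.6, [0.443, 0.147, 0.001])]
side clean0_bar [(0.89, [0.505, 0.173, 0.095])]
rot [-0.0002  0.0003  0.0018] shift [ 0.168   0.0224 -0.0007] at [ 0.4419 -0.1455  0.2543]
```

View pics/w5.png

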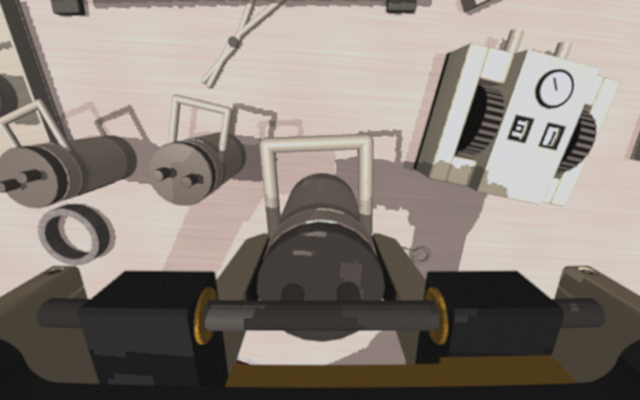

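The held canister is centred between the fingers, and its bar runs level from (265,142) to (370,139). I'll measure the bar's position, then carry it over.

```bash
python3 - <<'E'
from h import *
f=grab_frame('wrist');s=observe()
p=plane(f,[[265,142],[370,139]],s['tcp_pos'][2]-.105+.095)
m=p.mean(0);print('bar in tool',s['eef_rot'].T@(m-s['tcp_pos']),np.linalg.norm(p[0]-p[1]))
h=np.array([.677,-.1525,m[2]]);print(s['eef_rot'].T@(h-m))
E
```

```text
bar in tool [ 0.0665 -0.0025  0.01  ] 0.054968574862759474
[ 0.1676  0.0251 -0.    ]
```

Call:
play_rows(
  motion=[
    {"x": 0.055, "y": 0.008, "z": 0, "rx": 0, "ry": 0, "rz": 0, "claw": 0.5},
    {"x": 0.056, "y": 0.008, "z": 0, "rx": 0, "ry": 0, "rz": 0, "claw": 0.5},
    {"x": 0.056, "y": 0.008, "z": 0, "rx": 0, "ry": 0, "rz": 0, "claw": 0.5},
    {"x": 0, "y": 0, "z": 0, "rx": 0, "ry": 0, "rz": 0, "claw": 0.5},
    {"x": 0, "y": 0, "z": 0, "rx": 0, "ry": 0, "rz": 0, "claw": 0.5},
  ],
)

```text
time_s: 23.05
tcp_pos: [0.6093, -0.1585, 0.2534]
eef_rot: [[0.998, 0.066, -0.003], [0.066, -0.998, 0.0], [-0.003, -0.001, -1.0]]
contact_force: [0.3, 0.2, -3.0]
gripper_width: 0.662
grasp_force: 40.0
```

```bash
python3 - <<'E'
from h import *
f=grab_frame('wrist');cv2.imwrite('pics/w6.png',f['color'])
spots('wrist','hook0','clean0')
go([.611,-.157,.19],3.7)
E
```

```text
wrist hook0 [(0.67, [0.681, -0.147, 0.184])]
wrist clean0 [(0.81, [0.608, -0.156, 0.146]), (0.76, [0.457, -0.011, 0.001]), (0.72, [0.799, -0.096, 0.002]), (0.6, [0.441, 0.141, -0.001])]
rot [0.0001 0.0005 0.0005] shift [ 0.002  -0.0016  0.0647] at [ 0.6091 -0.1588  0.2547]
```

View pics/w6.png

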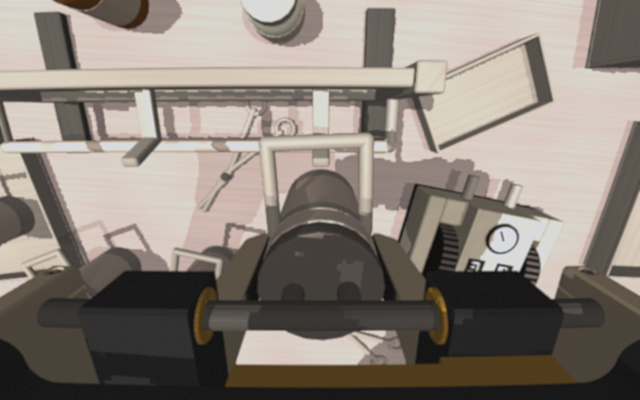

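The hook (px ~320,150) sits centred inside the U (265–370), so I'll lower it.

Call:
play_rows(
  motion=[
    {"x": 0.002, "y": -0.001, "z": 0.02, "rx": 0, "ry": 0, "rz": 0, "claw": 0.5},
    {"x": 0, "y": 0, "z": 0.02, "rx": 0, "ry": 0, "rz": 0, "claw": 0.5},
    {"x": 0, "y": 0, "z": 0.015, "rx": 0, "ry": 0, "rz": 0, "claw": 0.5},
    {"x": 0, "y": 0, "z": 0.005, "rx": 0, "ry": 0, "rz": 0, "claw": 0.5},
    {"x": 0, "y": 0, "z": 0, "rx": 0, "ry": 0, "rz": 0, "claw": 0.5},
  ],
)

```text
time_s: 23.82
tcp_pos: [0.6122, -0.1574, 0.1946]
eef_rot: [[0.998, 0.066, 0.0], [0.066, -0.998, -0.0], [0.0, 0.0, -1.0]]
contact_force: [1.1, 0.9, -3.5]
gripper_width: 0.664
grasp_force: 40.0
```

Call:
play_rows(
  motion=[
    {"x": 0, "y": 0, "z": 0.002, "rx": 0, "ry": 0, "rz": 0, "claw": 0.5},
    {"x": 0, "y": 0, "z": 0.001, "rx": 0, "ry": 0, "rz": 0, "claw": 0.5},
    {"x": 0, "y": 0, "z": 0, "rx": 0, "ry": 0, "rz": 0, "claw": 0.5},
  ],
)

```text
time_s: 24.2
tcp_pos: [0.6122, -0.1573, 0.1916]
eef_rot: [[0.998, 0.066, 0.0], [0.066, -0.998, -0.0], [0.0, 0.0, -1.0]]
contact_force: [-0.7, 0.6, -3.9]
gripper_width: 0.661
grasp_force: 40.0
```

Call:
play_rows(
  motion=[
    {"x": 0, "y": 0, "z": 0.002, "rx": 0, "ry": 0, "rz": 0, "claw": 0.5},
    {"x": 0, "y": 0, "z": 0.001, "rx": 0, "ry": 0, "rz": 0, "claw": 0.5},
    {"x": 0, "y": 0, "z": 0.001, "rx": 0, "ry": 0, "rz": 0, "claw": 0.5},
    {"x": 0, "y": 0, "z": 0, "rx": 0, "ry": 0, "rz": 0, "claw": 0.5},
  ],
)

```text
time_s: 24.7
tcp_pos: [0.6122, -0.1573, 0.1884]
eef_rot: [[0.998, 0.066, 0.001], [0.066, -0.998, -0.0], [0.001, 0.0, -1.0]]
contact_force: [-3.9, 0.4, 4.0]
gripper_width: 0.662
grasp_force: 40.0
```

Call:
play_rows(
  motion=[
    {"x": 0, "y": 0, "z": 0, "rx": 0, "ry": 0, "rz": 0, "claw": 0.75},
    {"x": 0, "y": 0, "z": 0, "rx": 0, "ry": 0, "rz": 0, "claw": 0.8},
    {"x": 0, "y": 0, "z": 0, "rx": 0, "ry": 0, "rz": 0, "claw": 1},
    {"x": 0, "y": 0, "z": 0, "rx": 0, "ry": 0, "rz": 0, "claw": 1},
    {"x": 0, "y": 0, "z": 0, "rx": 0, "ry": 0, "rz": 0, "claw": 1},
  ],
)

```text
time_s: 25.32
tcp_pos: [0.6122, -0.1573, 0.1873]
eef_rot: [[0.998, 0.066, 0.0], [0.066, -0.998, 0.0], [0.0, -0.0, -1.0]]
contact_force: [1.1, -0.3, 0.4]
gripper_width: 0.997
grasp_force: 0.0
```

Call:
play_rows(
  motion=[
    {"x": 0, "y": 0, "z": -0.03, "rx": 0, "ry": 0, "rz": 0, "claw": 1},
    {"x": 0, "y": 0, "z": -0.05, "rx": 0, "ry": 0, "rz": 0, "claw": 1},
    {"x": 0, "y": 0, "z": -0.06, "rx": 0, "ry": 0, "rz": 0, "claw": 1},
    {"x": 0, "y": 0, "z": 0, "rx": 0, "ry": 0, "rz": 0, "claw": 1},
  ],
)

```text
time_s: 25.82
tcp_pos: [0.6147, -0.1581, 0.3336]
eef_rot: [[0.998, 0.066, 0.013], [0.066, -0.998, -0.003], [0.012, 0.004, -1.0]]
contact_force: [0.0, 0.7, 0.7]
gripper_width: 1.001
grasp_force: 0.0
```

```bash
python3 - <<'E'
from h import *
for c in('wrist','side','scene'):
    f=grab_frame(c);spots(c,'clean0','clean0_bar')
go([.454,-.009,.25],-9)
E
```

```text
wrist clean0 [(0.86, [0.443, 0.143, -0.002]), (0.58, [0.459, -0.012, -0.0]), (0.55, [0.621, -0.153, 0.075])]
wrist clean0_bar [(0.78, [0.505, 0.171, 0.097])]
side clean0 [(0.89, [0.452, -0.007, 0.0]), (0.66, [0.444, 0.147, 0.001]), (0.64, [0.625, -0.159, 0.077])]
side clean0_bar [(0.82, [0.505, 0.173, 0.097]), (0.44, [0.449, -0.009, -0.001])]
scene clean0 [(0.93, [0.622, -0.156, 0.08]), (0.74, [0.453, -0.012, -0.001]), (0.71, [0.445, 0.146, 0.001])]
scene clean0_bar [(0.78, [0.501, 0.169, 0.097])]
rot [-0.0005  0.0021  0.2229] shift [-0.1791 -0.1217  0.0762] at [ 0.6118 -0.1572  0.3262]
```

Call:
play_rows(
  motion=[
    {"x": 0, "y": 0, "z": 0, "rx": 0, "ry": 0, "rz": 0.112, "claw": 1},
    {"x": 0, "y": 0, "z": 0, "rx": 0, "ry": 0, "rz": 0.111, "claw": 1},
    {"x": -0.045, "y": -0.03, "z": 0, "rx": 0, "ry": 0, "rz": 0, "claw": 1},
    {"x": -0.045, "y": -0.03, "z": 0, "rx": 0, "ry": 0, "rz": 0, "claw": 1},
    {"x": -0.045, "y": -0.03, "z": 0, "rx": 0, "ry": 0, "rz": 0, "claw": 1},
  ],
)

```text
time_s: 26.9
tcp_pos: [0.4916, -0.0461, 0.327]
eef_rot: [[0.988, -0.156, -0.0], [-0.156, -0.988, 0.0], [-0.0, -0.0, -1.0]]
contact_force: [0.6, -0.1, 1.0]
gripper_width: 0.997
grasp_force: 0.0
```

Call:
play_rows(
  motion=[
    {"x": -0.044, "y": -0.031, "z": 0, "rx": 0, "ry": 0, "rz": 0, "claw": 1},
    {"x": 0, "y": 0, "z": 0.04, "rx": 0, "ry": 0, "rz": 0, "claw": 1},
    {"x": 0, "y": 0, "z": 0.036, "rx": 0, "ry": 0, "rz": 0, "claw": 1},
    {"x": 0, "y": 0, "z": 0, "rx": 0, "ry": 0, "rz": 0, "claw": 1},
    {"x": 0, "y": 0, "z": 0, "rx": 0, "ry": 0, "rz": 0, "claw": 1},
  ],
)

```text
time_s: 27.52
tcp_pos: [0.4552, -0.0099, 0.2524]
eef_rot: [[0.988, -0.157, 0.002], [-0.157, -0.988, 0.0], [0.002, -0.0, -1.0]]
contact_force: [0.4, -0.3, 0.2]
gripper_width: 0.999
grasp_force: 0.0
```

```bash
python3 - <<'E'
from h import *
f=grab_frame('wrist');cv2.imwrite('pics/w7.png',f['color'])
spots('wrist','clean0','clean0_bar')
go([.454,-.0095,.105],-9)
E
```

```text
wrist clean0 [(0.58, [0.442, 0.141, -0.002])]
wrist clean0_bar [(0.96, [0.504, 0.169, 0.097])]
rot [-0.0006 -0.003  -0.0004] shift [-0.0014 -0.0002  0.1477] at [ 0.4553 -0.0099  0.2527]
```

View pics/w7.png

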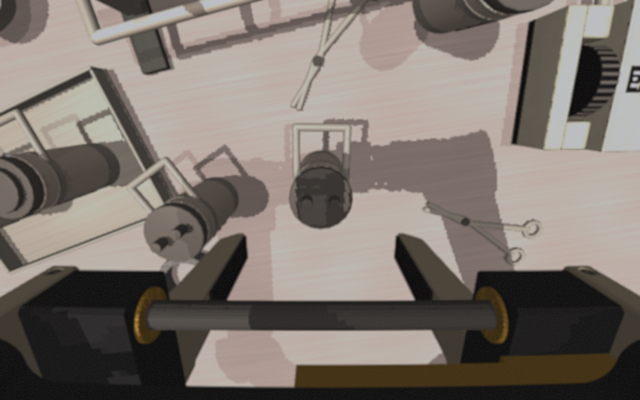

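Canister B is centred (320,195) with its bar level at (295–350,126). Gripping it.

Call:
play_rows(
  motion=[
    {"x": -0.001, "y": 0, "z": 0.05, "rx": 0, "ry": 0, "rz": 0, "claw": 1},
    {"x": 0, "y": 0, "z": 0.05, "rx": 0, "ry": 0, "rz": 0, "claw": 1},
    {"x": 0, "y": 0, "z": 0.047, "rx": 0, "ry": 0, "rz": 0, "claw": 1},
    {"x": 0, "y": 0, "z": 0, "rx": 0, "ry": 0, "rz": 0, "claw": 1},
    {"x": 0, "y": 0, "z": 0, "rx": 0, "ry": 0, "rz": 0, "claw": 0.5},
  ],
)

```text
time_s: 28.3
tcp_pos: [0.4548, -0.0097, 0.106]
eef_rot: [[0.988, -0.157, 0.003], [-0.157, -0.988, 0.0], [0.003, -0.001, -1.0]]
contact_force: [0.3, 0.1, 1.4]
gripper_width: 0.934
grasp_force: 0.0
```

Call:
play_rows(
  motion=[
    {"x": 0, "y": 0, "z": 0, "rx": 0, "ry": 0, "rz": 0, "claw": 0.5},
    {"x": 0, "y": 0, "z": 0, "rx": 0, "ry": 0, "rz": 0, "claw": 0.5},
    {"x": 0, "y": 0, "z": 0, "rx": 0, "ry": 0, "rz": 0, "claw": 0.5},
    {"x": 0, "y": 0, "z": 0, "rx": 0, "ry": 0, "rz": 0, "claw": 0.5},
  ],
)

```text
time_s: 28.8
tcp_pos: [0.454, -0.0096, 0.1054]
eef_rot: [[0.988, -0.157, 0.002], [-0.157, -0.988, 0.0], [0.002, -0.0, -1.0]]
contact_force: [0.4, 0.6, 6.7]
gripper_width: 0.662
grasp_force: 40.0
```

Call:
play_rows(
  motion=[
    {"x": 0, "y": 0, "z": -0.05, "rx": 0, "ry": 0, "rz": 0, "claw": 0.5},
    {"x": 0, "y": 0, "z": -0.05, "rx": 0, "ry": 0, "rz": 0, "claw": 0.5},
    {"x": 0, "y": 0, "z": -0.05, "rx": 0, "ry": 0, "rz": 0, "claw": 0.5},
    {"x": 0, "y": 0, "z": 0, "rx": 0, "ry": 0, "rz": -0.112, "claw": 0.5},
    {"x": 0, "y": 0, "z": 0, "rx": 0, "ry": 0, "rz": -0.111, "claw": 0.5},
  ],
)

```text
time_s: 29.42
tcp_pos: [0.4527, -0.0096, 0.2548]
eef_rot: [[0.998, 0.07, 0.0], [0.07, -0.998, -0.0], [0.0, 0.0, -1.0]]
contact_force: [0.2, -0.7, -2.2]
gripper_width: 0.661
grasp_force: 40.0
```

Call:
play_rows(
  motion=[
    {"x": 0, "y": 0, "z": 0, "rx": 0, "ry": 0, "rz": 0, "claw": 0.5},
    {"x": 0, "y": 0, "z": 0, "rx": 0, "ry": 0, "rz": 0, "claw": 0.5},
  ],
)

```text
time_s: 29.68
tcp_pos: [0.4528, -0.0097, 0.254]
eef_rot: [[0.998, 0.064, -0.001], [0.064, -0.998, 0.0], [-0.001, -0.0, -1.0]]
contact_force: [0.3, -0.0, -2.1]
gripper_width: 0.662
grasp_force: 40.0
```

```bash
python3 - <<'E'
from h import *
f=grab_frame('wrist');s=observe()
# bright bar: where do U's pixels lie relative to the previous picture (265..370 at row 141)?
r=[d for d in regions_of('wrist','clean0') if d['pixels'][260,320]]
if r:
    m=r[0]['pixels'].copy();y,x=np.nonzero(m);t=y.min();xx=x[y<t+25];print(r[0]['score'],t,xx.min(),xx.max(),[ (yy,x[y==yy].min(),x[y==yy].max()) for yy in range(t,t+30,5)])
go([.602,-.0293,.255],3.7)
E
```

```text
0.95 131 266 379 [(131, np.int64(270), np.int64(311)), (136, np.int64(266), np.int64(378)), (141, np.int64(266), np.int64(379)), (146, np.int64(266), np.int64(379)), (151, np.int64(267), np.int64(379)), (156, np.int64(266), np.int64(379))]
rot [-0.      0.0008  0.0002] shift [ 0.1474  0.0292 -0.0009] at [ 0.4531 -0.0097  0.2541]
```

Call:
play_rows(
  motion=[
    {"x": 0.048, "y": 0.009, "z": 0, "rx": 0, "ry": 0, "rz": 0, "claw": 0.5},
    {"x": 0.049, "y": 0.01, "z": 0, "rx": 0, "ry": 0, "rz": 0, "claw": 0.5},
    {"x": 0.049, "y": 0.009, "z": 0, "rx": 0, "ry": 0, "rz": 0, "claw": 0.5},
    {"x": 0, "y": 0, "z": 0, "rx": 0, "ry": 0, "rz": 0, "claw": 0.5},
    {"x": 0, "y": 0, "z": 0, "rx": 0, "ry": 0, "rz": 0, "claw": 0.5},
  ],
)

```text
time_s: 30.4
tcp_pos: [0.5998, -0.0278, 0.2535]
eef_rot: [[0.998, 0.066, -0.003], [0.066, -0.998, 0.0], [-0.003, -0.0, -1.0]]
contact_force: [0.4, -0.2, -2.7]
gripper_width: 0.658
grasp_force: 40.0
```

Call:
play_rows(
  motion=[
    {"x": 0, "y": 0, "z": 0.02, "rx": 0, "ry": 0, "rz": 0, "claw": 0.5},
    {"x": 0, "y": 0, "z": 0.02, "rx": 0, "ry": 0, "rz": 0, "claw": 0.5},
    {"x": 0, "y": 0, "z": 0.015, "rx": 0, "ry": 0, "rz": 0, "claw": 0.5},
    {"x": 0, "y": 0, "z": 0.006, "rx": 0, "ry": 0, "rz": 0, "claw": 0.5},
    {"x": 0, "y": 0, "z": 0, "rx": 0, "ry": 0, "rz": 0, "claw": 0.5},
  ],
)

```text
time_s: 31.02
tcp_pos: [0.6006, -0.0279, 0.1934]
eef_rot: [[0.998, 0.066, -0.0], [0.066, -0.998, 0.0], [-0.0, -0.0, -1.0]]
contact_force: [-0.5, 0.2, -3.0]
gripper_width: 0.661
grasp_force: 40.0
```

Call:
play_rows(
  motion=[
    {"x": 0, "y": 0, "z": 0.002, "rx": 0, "ry": 0, "rz": 0, "claw": 0.5},
    {"x": 0, "y": 0, "z": 0.001, "rx": 0, "ry": 0, "rz": 0, "claw": 0.5},
    {"x": 0, "y": 0, "z": 0.001, "rx": 0, "ry": 0, "rz": 0, "claw": 0.5},
    {"x": 0, "y": 0, "z": 0, "rx": 0, "ry": 0, "rz": 0, "claw": 0.5},
  ],
)

```text
time_s: 31.52
tcp_pos: [0.601, -0.0279, 0.1896]
eef_rot: [[0.998, 0.066, 0.001], [0.066, -0.998, 0.0], [0.001, -0.0, -1.0]]
contact_force: [0.4, -0.4, -1.9]
gripper_width: 0.664
grasp_force: 40.0
```

Not quite in contact yet; ease down the last millimetres.

Call:
play_rows(
  motion=[
    {"x": 0, "y": 0, "z": 0.001, "rx": 0, "ry": 0, "rz": 0, "claw": 0.5},
    {"x": 0, "y": 0, "z": 0.001, "rx": 0, "ry": 0, "rz": 0, "claw": 0.5},
    {"x": 0, "y": 0, "z": 0, "rx": 0, "ry": 0, "rz": 0, "claw": 0.5},
  ],
)

```text
time_s: 31.9
tcp_pos: [0.6009, -0.028, 0.1887]
eef_rot: [[0.998, 0.066, 0.001], [0.066, -0.998, 0.0], [0.001, 0.0, -1.0]]
contact_force: [-3.8, -0.4, 5.8]
gripper_width: 0.66
grasp_force: 40.0
```

Call:
play_rows(
  motion=[
    {"x": 0, "y": 0, "z": 0, "rx": 0, "ry": 0, "rz": 0, "claw": 0.75},
    {"x": 0, "y": 0, "z": 0, "rx": 0, "ry": 0, "rz": 0, "claw": 0.8},
    {"x": 0, "y": 0, "z": 0, "rx": 0, "ry": 0, "rz": 0, "claw": 1},
    {"x": 0, "y": 0, "z": 0, "rx": 0, "ry": 0, "rz": 0, "claw": 1},
    {"x": 0, "y": 0, "z": 0, "rx": 0, "ry": 0, "rz": 0, "claw": 1},
  ],
)

```text
time_s: 32.52
tcp_pos: [0.6008, -0.0279, 0.1873]
eef_rot: [[0.998, 0.066, -0.0], [0.066, -0.998, 0.0], [-0.0, -0.0, -1.0]]
contact_force: [0.3, -0.6, 0.5]
gripper_width: 0.995
grasp_force: 0.0
```

Call:
play_rows(
  motion=[
    {"x": 0, "y": 0, "z": -0.03, "rx": 0, "ry": 0, "rz": 0, "claw": 1},
    {"x": 0, "y": 0, "z": -0.05, "rx": 0, "ry": 0, "rz": 0, "claw": 1},
    {"x": 0, "y": 0, "z": -0.06, "rx": 0, "ry": 0, "rz": 0, "claw": 1},
    {"x": 0, "y": 0, "z": 0, "rx": 0, "ry": 0, "rz": 0, "claw": 1},
    {"x": 0, "y": 0, "z": 0, "rx": 0, "ry": 0, "rz": 0, "claw": 1},
  ],
)

```text
time_s: 33.15
tcp_pos: [0.6004, -0.0279, 0.327]
eef_rot: [[0.998, 0.066, -0.001], [0.066, -0.998, 0.0], [-0.001, -0.0, -1.0]]
contact_force: [0.6, -0.2, -0.8]
gripper_width: 0.998
grasp_force: 0.0
```

```bash
python3 - <<'E'
from h import *
for c in('wrist','side','scene'):
    f=grab_frame(c);spots(c,'clean0','clean0_bar')
go([.443,.144,.25],23)
E
```

```text
wrist clean0 [(0.86, [0.444, 0.142, 0.001]), (0.84, [0.614, -0.03, 0.079]), (0.67, [0.619, -0.154, 0.077])]
wrist clean0_bar [(0.79, [0.503, 0.169, 0.096])]
side clean0 [(0.67, [0.444, 0.148, 0.001]), (0.63, [0.608, -0.027, 0.077]), (0.59, [0.625, -0.157, 0.075])]
side clean0_bar [(0.96, [0.502, 0.172, 0.095])]
scene clean0 [(0.95, [0.613, -0.027, 0.075]), (0.68, [0.621, -0.156, 0.077]), (0.64, [0.445, 0.145, 0.001])]
scene clean0_bar []
rot [-0.0003  0.0008 -0.3356] shift [-0.078  -0.2199  0.0769] at [ 0.6007 -0.028   0.3269]
```

Call:
play_rows(
  motion=[
    {"x": 0, "y": 0, "z": 0, "rx": 0, "ry": 0, "rz": -0.168, "claw": 1},
    {"x": 0, "y": 0, "z": 0, "rx": 0, "ry": 0, "rz": -0.168, "claw": 1},
    {"x": -0.02, "y": -0.055, "z": 0, "rx": 0, "ry": 0, "rz": 0, "claw": 1},
    {"x": -0.02, "y": -0.055, "z": 0, "rx": 0, "ry": 0, "rz": 0, "claw": 1},
    {"x": -0.02, "y": -0.055, "z": 0, "rx": 0, "ry": 0, "rz": 0, "claw": 1},
  ],
)

```text
time_s: 34.22
tcp_pos: [0.4798, 0.1017, 0.3274]
eef_rot: [[0.92, 0.391, 0.0], [0.391, -0.92, 0.0], [0.001, -0.0, -1.0]]
contact_force: [-0.8, 0.1, 1.2]
gripper_width: 1.001
grasp_force: 0.0
```

Call:
play_rows(
  motion=[
    {"x": -0.018, "y": -0.055, "z": 0, "rx": 0, "ry": 0, "rz": 0, "claw": 1},
    {"x": 0, "y": 0, "z": 0.04, "rx": 0, "ry": 0, "rz": 0, "claw": 1},
    {"x": 0, "y": 0, "z": 0.036, "rx": 0, "ry": 0, "rz": 0, "claw": 1},
    {"x": 0, "y": 0, "z": 0, "rx": 0, "ry": 0, "rz": 0, "claw": 1},
    {"x": 0, "y": 0, "z": 0, "rx": 0, "ry": 0, "rz": 0, "claw": 1},
  ],
)

```text
time_s: 34.85
tcp_pos: [0.444, 0.1442, 0.2526]
eef_rot: [[0.92, 0.391, 0.002], [0.391, -0.92, 0.001], [0.002, 0.0, -1.0]]
contact_force: [1.3, -0.1, 0.8]
gripper_width: 1.001
grasp_force: 0.0
```

```bash
python3 - <<'E'
from h import *
f=grab_frame('wrist');cv2.imwrite('pics/w8.png',f['color'])
spots('wrist','clean0','clean0_bar')
go([.444,.144,.105],23)
E
```

```text
wrist clean0 [(0.88, [0.613, -0.029, 0.077]), (0.77, [0.443, 0.14, -0.004])]
wrist clean0_bar [(0.87, [0.505, 0.171, 0.096])]
rot [ 0.0001 -0.0033 -0.    ] shift [-0.0001  0.0002  0.1478] at [0.444  0.1443 0.2528]
```

View pics/w8.png

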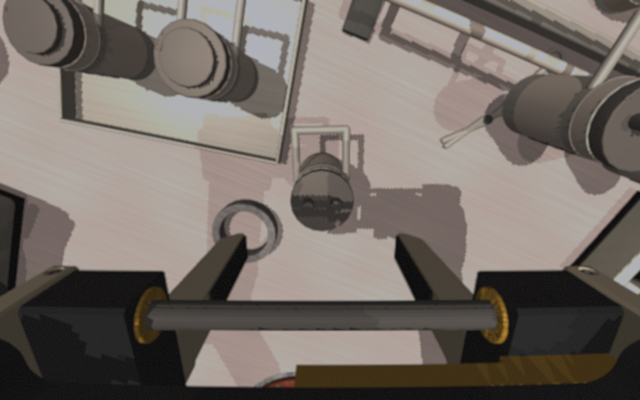

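Canister A is centred (322,198), with its bar level at (293–348,130). Gripping it.

Call:
play_rows(
  motion=[
    {"x": 0, "y": 0, "z": 0.05, "rx": 0, "ry": 0, "rz": 0, "claw": 1},
    {"x": 0, "y": 0, "z": 0.05, "rx": 0, "ry": 0, "rz": 0, "claw": 1},
    {"x": 0, "y": 0, "z": 0.047, "rx": 0, "ry": 0, "rz": 0, "claw": 1},
    {"x": 0, "y": 0, "z": 0, "rx": 0, "ry": 0, "rz": 0, "claw": 1},
    {"x": 0, "y": 0, "z": 0, "rx": 0, "ry": 0, "rz": 0, "claw": 0.5},
  ],
)

```text
time_s: 35.62
tcp_pos: [0.4445, 0.1446, 0.1061]
eef_rot: [[0.92, 0.391, 0.003], [0.391, -0.92, 0.001], [0.003, 0.0, -1.0]]
contact_force: [-0.1, -0.5, 0.4]
gripper_width: 0.94
grasp_force: 0.0
```

Call:
play_rows(
  motion=[
    {"x": 0, "y": 0, "z": 0, "rx": 0, "ry": 0, "rz": 0, "claw": 0.5},
    {"x": 0, "y": 0, "z": 0, "rx": 0, "ry": 0, "rz": 0, "claw": 0.5},
    {"x": 0, "y": 0, "z": 0, "rx": 0, "ry": 0, "rz": 0, "claw": 0.5},
    {"x": 0, "y": 0, "z": 0, "rx": 0, "ry": 0, "rz": 0, "claw": 0.5},
  ],
)

```text
time_s: 36.12
tcp_pos: [0.4438, 0.1441, 0.1054]
eef_rot: [[0.92, 0.391, 0.002], [0.391, -0.92, 0.001], [0.002, 0.0, -1.0]]
contact_force: [-0.8, -1.2, 5.4]
gripper_width: 0.662
grasp_force: 40.0
```

Call:
play_rows(
  motion=[
    {"x": 0, "y": 0, "z": -0.05, "rx": 0, "ry": 0, "rz": 0, "claw": 0.5},
    {"x": 0, "y": 0, "z": -0.05, "rx": 0, "ry": 0, "rz": 0, "claw": 0.5},
    {"x": 0, "y": 0, "z": -0.05, "rx": 0, "ry": 0, "rz": 0, "claw": 0.5},
    {"x": 0, "y": 0, "z": 0, "rx": 0, "ry": 0, "rz": 0.168, "claw": 0.5},
    {"x": 0, "y": 0, "z": 0, "rx": 0, "ry": 0, "rz": 0.168, "claw": 0.5},
  ],
)

```text
time_s: 36.75
tcp_pos: [0.4423, 0.1437, 0.2545]
eef_rot: [[0.998, 0.06, -0.001], [0.06, -0.998, -0.0], [-0.001, -0.0, -1.0]]
contact_force: [-0.5, 0.6, -2.6]
gripper_width: 0.662
grasp_force: 40.0
```

Call:
play_rows(
  motion=[
    {"x": 0, "y": 0, "z": 0, "rx": 0, "ry": 0, "rz": 0, "claw": 0.5},
    {"x": 0, "y": 0, "z": 0, "rx": 0, "ry": 0, "rz": 0, "claw": 0.5},
  ],
)

```text
time_s: 37.0
tcp_pos: [0.4425, 0.1439, 0.2539]
eef_rot: [[0.998, 0.068, -0.001], [0.068, -0.998, -0.0], [-0.001, 0.0, -1.0]]
contact_force: [0.1, 0.2, -3.2]
gripper_width: 0.661
grasp_force: 40.0
```

```bash
python3 - <<'E'
from h import *
f=grab_frame('wrist');s=observe()
r=[d for d in regions_of('wrist','clean0') if d['pixels'][260,320]]
if r:
    m=r[0]['pixels'].copy();y,x=np.nonzero(m);t=y.min();print(r[0]['score'],[ (yy,x[y==yy].min(),x[y==yy].max()) for yy in range(t,t+30,5)])
go([.594,.102,.255],3.7)
E
```

```text
0.66 [(137, np.int64(363), np.int64(368)), (142, np.int64(263), np.int64(374)), (147, np.int64(262), np.int64(374)), (152, np.int64(262), np.int64(374)), (157, np.int64(262), np.int64(374)), (162, np.int64(262), np.int64(374))]
rot [0.0001 0.0009 0.0029] shift [ 0.1483  0.0516 -0.001 ] at [0.4427 0.144  0.254 ]
```

Call:
play_rows(
  motion=[
    {"x": 0.05, "y": 0.017, "z": 0, "rx": 0, "ry": 0, "rz": 0, "claw": 0.5},
    {"x": 0.05, "y": 0.017, "z": 0, "rx": 0, "ry": 0, "rz": 0, "claw": 0.5},
    {"x": 0.05, "y": 0.017, "z": 0, "rx": 0, "ry": 0, "rz": 0, "claw": 0.5},
    {"x": 0, "y": 0, "z": 0, "rx": 0, "ry": 0, "rz": 0, "claw": 0.5},
    {"x": 0, "y": 0, "z": 0, "rx": 0, "ry": 0, "rz": 0, "claw": 0.5},
  ],
)

```text
time_s: 37.72
tcp_pos: [0.595, 0.1034, 0.2534]
eef_rot: [[0.998, 0.067, -0.003], [0.067, -0.998, 0.001], [-0.003, -0.001, -1.0]]
contact_force: [-0.0, 0.2, -2.9]
gripper_width: 0.664
grasp_force: 40.0
```

Call:
play_rows(
  motion=[
    {"x": 0, "y": 0, "z": 0.02, "rx": 0, "ry": 0, "rz": 0, "claw": 0.5},
    {"x": 0, "y": 0, "z": 0.02, "rx": 0, "ry": 0, "rz": 0, "claw": 0.5},
    {"x": 0, "y": 0, "z": 0.015, "rx": 0, "ry": 0, "rz": 0, "claw": 0.5},
    {"x": 0, "y": 0, "z": 0.006, "rx": 0, "ry": 0, "rz": 0, "claw": 0.5},
    {"x": 0, "y": 0, "z": 0, "rx": 0, "ry": 0, "rz": 0, "claw": 0.5},
  ],
)

```text
time_s: 38.35
tcp_pos: [0.5958, 0.1032, 0.1934]
eef_rot: [[0.998, 0.066, -0.0], [0.066, -0.998, 0.0], [-0.0, -0.0, -1.0]]
contact_force: [-0.4, -0.2, -3.1]
gripper_width: 0.664
grasp_force: 40.0
```

Call:
play_rows(
  motion=[
    {"x": 0, "y": 0, "z": 0.002, "rx": 0, "ry": 0, "rz": 0, "claw": 0.5},
    {"x": 0, "y": 0, "z": 0.002, "rx": 0, "ry": 0, "rz": 0, "claw": 0.5},
    {"x": 0, "y": 0, "z": 0.001, "rx": 0, "ry": 0, "rz": 0, "claw": 0.5},
    {"x": 0, "y": 0, "z": 0, "rx": 0, "ry": 0, "rz": 0, "claw": 0.5},
  ],
)

```text
time_s: 38.85
tcp_pos: [0.5964, 0.1031, 0.1896]
eef_rot: [[0.998, 0.066, 0.002], [0.066, -0.998, 0.0], [0.002, -0.0, -1.0]]
contact_force: [-2.6, -1.0, 3.7]
gripper_width: 0.659
grasp_force: 40.0
```

Call:
play_rows(
  motion=[
    {"x": 0, "y": 0, "z": 0, "rx": 0, "ry": 0, "rz": 0, "claw": 0.75},
    {"x": 0, "y": 0, "z": 0, "rx": 0, "ry": 0, "rz": 0, "claw": 0.8},
    {"x": 0, "y": 0, "z": 0, "rx": 0, "ry": 0, "rz": 0, "claw": 1},
    {"x": 0, "y": 0, "z": 0, "rx": 0, "ry": 0, "rz": 0, "claw": 1},
    {"x": 0, "y": 0, "z": 0, "rx": 0, "ry": 0, "rz": 0, "claw": 1},
  ],
)

```text
time_s: 39.48
tcp_pos: [0.596, 0.103, 0.1883]
eef_rot: [[0.998, 0.066, -0.0], [0.066, -0.998, 0.0], [-0.0, -0.0, -1.0]]
contact_force: [-0.2, -0.4, -0.2]
gripper_width: 0.99
grasp_force: 0.0
```

Call:
play_rows(
  motion=[
    {"x": 0, "y": 0, "z": -0.03, "rx": 0, "ry": 0, "rz": 0, "claw": 1},
    {"x": 0, "y": 0, "z": -0.05, "rx": 0, "ry": 0, "rz": 0, "claw": 1},
    {"x": 0, "y": 0, "z": -0.06, "rx": 0, "ry": 0, "rz": 0, "claw": 1},
    {"x": 0, "y": 0, "z": 0, "rx": 0, "ry": 0, "rz": 0.12, "claw": 1},
    {"x": 0, "y": 0, "z": 0, "rx": 0, "ry": 0, "rz": 0.12, "claw": 1},
  ],
)

```text
time_s: 40.1
tcp_pos: [0.5962, 0.103, 0.3295]
eef_rot: [[0.984, -0.177, 0.002], [-0.177, -0.984, 0.001], [0.002, -0.001, -1.0]]
contact_force: [-0.2, -0.3, -0.2]
gripper_width: 1.001
grasp_force: 0.0
```

```bash
python3 - <<'E'
from h import *
f=grab_frame('side');spots('side','clean0')
f=grab_frame('scene');spots('scene','clean0')
go([.50,-.36,.30],-10)
E
```

```text
side clean0 [(0.87, [0.624, -0.16, 0.075]), (0.85, [0.607, 0.109, 0.079]), (0.82, [0.609, -0.025, 0.079]), (0.46, [0.508, 0.357, 0.001]), (0.43, [0.518, -0.369, -0.001]), (0.32, [0.346, -0.224, -0.001])]
scene clean0 [(0.87, [0.621, -0.156, 0.078]), (0.84, [0.615, -0.029, 0.076]), (0.81, [0.612, 0.105, 0.076])]
rot [0.0001 0.0003 0.0026] shift [-0.014   0.4727  0.0282] at [0.5959 0.1031 0.3282]
```

Call:
play_rows(
  motion=[
    {"x": -0.002, "y": 0.059, "z": 0, "rx": 0, "ry": 0, "rz": 0, "claw": 0},
    {"x": -0.002, "y": 0.059, "z": 0, "rx": 0, "ry": 0, "rz": 0, "claw": 0},
    {"x": -0.002, "y": 0.059, "z": 0, "rx": 0, "ry": 0, "rz": 0, "claw": 0},
    {"x": -0.002, "y": 0.059, "z": 0, "rx": 0, "ry": 0, "rz": 0, "claw": 0},
    {"x": -0.002, "y": 0.059, "z": 0, "rx": 0, "ry": 0, "rz": 0, "claw": 0},
  ],
  force=20,
)

```text
time_s: 40.92
tcp_pos: [0.5345, -0.1876, 0.3284]
eef_rot: [[0.985, -0.171, 0.0], [-0.171, -0.985, 0.0], [0.0, -0.0, -1.0]]
contact_force: [0.7, -1.0, 0.3]
gripper_width: 0.512
grasp_force: 0.0
```

Call:
play_rows(
  motion=[
    {"x": -0.002, "y": 0.059, "z": 0, "rx": 0, "ry": 0, "rz": 0, "claw": 0},
    {"x": -0.002, "y": 0.059, "z": 0, "rx": 0, "ry": 0, "rz": 0, "claw": 0},
    {"x": 0, "y": 0.059, "z": 0, "rx": 0, "ry": 0, "rz": 0, "claw": 0},
    {"x": 0, "y": 0, "z": 0.03, "rx": 0, "ry": 0, "rz": 0, "claw": 0},
    {"x": 0, "y": 0, "z": 0, "rx": 0, "ry": 0, "rz": 0, "claw": 0},
  ],
)

```text
time_s: 41.55
tcp_pos: [0.4991, -0.3589, 0.2957]
eef_rot: [[0.985, -0.173, -0.005], [-0.173, -0.985, 0.004], [-0.006, -0.003, -1.0]]
contact_force: [-0.5, 1.3, 0.1]
gripper_width: 0.013
grasp_force: 0.0
```

Call:
play_rows(
  motion=[
    {"x": 0, "y": 0, "z": 0, "rx": 0, "ry": 0, "rz": 0, "claw": 0},
    {"x": 0, "y": 0, "z": 0, "rx": 0, "ry": 0, "rz": 0, "claw": 0},
  ],
)

```text
time_s: 41.8
tcp_pos: [0.5015, -0.3588, 0.2997]
eef_rot: [[0.985, -0.171, 0.002], [-0.171, -0.985, -0.001], [0.002, 0.001, -1.0]]
contact_force: [0.7, 0.0, 0.2]
gripper_width: 0.004
grasp_force: 0.0
```

```bash
python3 - <<'E'
from h import *
f=grab_frame('wrist');cv2.imwrite('pics/w9.png',f['color'])
spots('wrist','controller');print(observe()['tcp_pos'],observe()['gripper_width'])
for d in regions_of('wrist','tens_wheel')[:2]: y,x=np.nonzero(d['pixels']);print(d['score'],x.min(),x.max(),y.min(),y.max())
E
```

```text
wrist controller [(0.88, [0.518, -0.37, -0.002])]
[ 0.5012 -0.359   0.2995] 0.006683515643750476
0.8 275 319 133 191
```

View pics/w9.png

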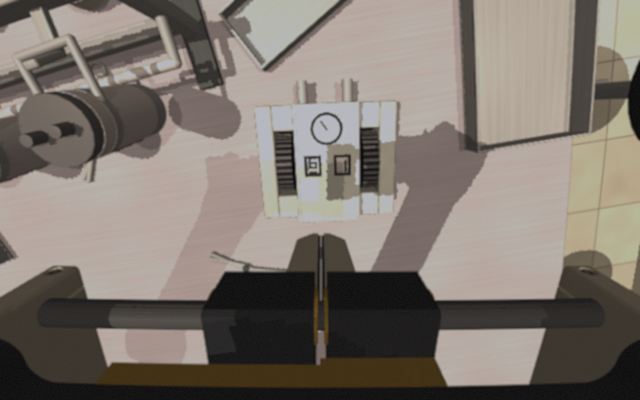

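The picture shows the controller nearly square to the hand, with its wheels at (285,162) and (371,159) and its windows at (313,165) and (343,165). The digits are too small to read, so I'll go closer.

Call:
play_rows(
  motion=[
    {"x": 0, "y": 0.009, "z": 0.05, "rx": 0, "ry": 0, "rz": -0.03, "claw": 0},
    {"x": 0, "y": 0, "z": 0.05, "rx": 0, "ry": 0, "rz": 0, "claw": 0},
    {"x": 0, "y": 0, "z": 0, "rx": 0, "ry": 0, "rz": 0, "claw": 0},
    {"x": 0, "y": 0, "z": 0, "rx": 0, "ry": 0, "rz": 0, "claw": 0},
    {"x": 0, "y": 0, "z": 0, "rx": 0, "ry": 0, "rz": 0, "claw": 0},
  ],
)

```text
time_s: 42.58
tcp_pos: [0.5003, -0.3692, 0.2011]
eef_rot: [[0.99, -0.143, 0.004], [-0.143, -0.99, -0.003], [0.005, 0.002, -1.0]]
contact_force: [0.2, -0.7, 0.3]
gripper_width: 0.003
grasp_force: 0.0
```

```bash
python3 - <<'E'
from h import *
f=grab_frame('wrist');c=f['color'];cv2.imwrite('pics/raw10.png',c)
s=observe();print(s['tcp_pos'],s['eef_rot'][:,0])
# rough pixel of the windows and wheel tops, by projecting
Rw,cc=campose(f)
o=np.array([.5195,-.371]);yaw=np.radians(-8);ex=np.array([np.cos(yaw),np.sin(yaw)]);ey=np.array([-ex[1],ex[0]])
P=np.array([[*(o+ey*.054),.09],[*(o-ey*.054),.09],[*o,.085]])
q=(P-cc)@Rw;px,_=cv2.projectPoints(q,np.zeros(3),np.zeros(3),np.array(f['camera_matrix'],float),np.array([f['k1'],0,0,0],float));px=px.reshape(-1,2);print(px)
u,v=px[2].astype(int)
a=cv2.resize(c[max(0,v-100):v+90,u-130:u+130],None,fx=3,fy=3,interpolation=cv2.INTER_CUBIC);cv2.imwrite('pics/w10.png',a);print(a.shape,u,v)
E
```

```text
[ 0.5001 -0.369   0.2009] [ 0.9897 -0.1434  0.0043]
[[260.4642 182.9031]
 [380.0286 182.3163]
 [320.2491 181.3208]]
(570, 780, 3) 320 181
```

View pics/w10.png

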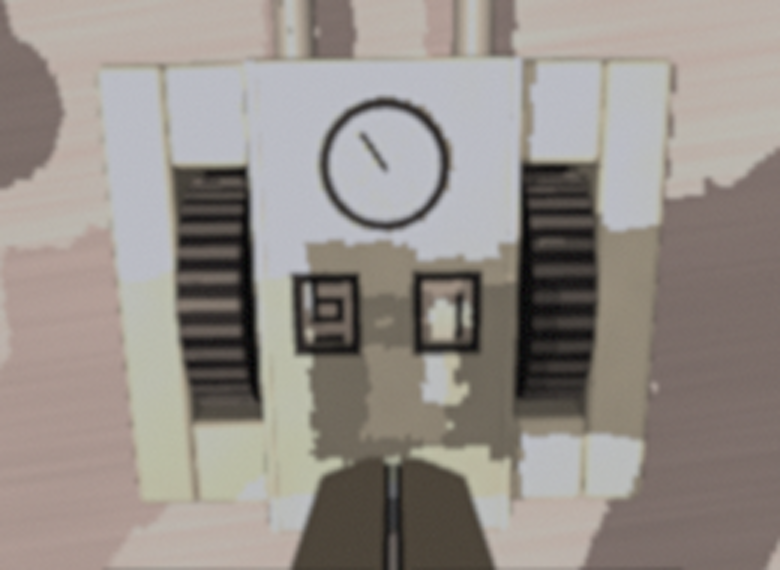

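The crop shows the left window at (327,312) holding a boxy 5/6/9-like digit, and the right window at (447,312) holding a "1". I'll check the raw gray levels.

```bash
python3 - <<'E'
import cv2
g=cv2.cvtColor(cv2.imread('pics/raw10.png'),cv2.COLOR_BGR2GRAY)
for x0,x1 in((286,312),(325,352)):
    for y in range(170,201): print(y,' '.join('%2x'%v for v in g[y,x0:x1]))
    print()
E
```

```text
170 bb bb ba bc bd bc b1 97 87 83 84 82 81 83 85 85 84 84 83 84 84 83 83 83 85 86
171 b2 a7 a2 a3 a5 a5 9b 84 73 73 74 71 6c 71 74 74 73 73 73 71 71 71 70 76 82 86
172 a3 80 6d 6c 6f 6d 66 57 4a 49 4b 47 46 49 4b 4d 4d 4a 47 47 47 47 47 5b 79 87
173 9f 6c 3f 37 36 33 2e 25 22 20 1e 20 20 22 21 21 23 22 22 1f 1e 1c 22 4c 78 86
174 a7 70 39 29 2a 31 38 28 12 14 1d 20 1f 1f 1e 20 20 24 2d 30 28 15 1b 4a 77 85
175 ab 76 3a 29 3a 5c 69 50 27 24 39 42 42 42 43 40 41 46 4f 53 42 26 1d 46 74 84
176 aa 75 3a 2c 4b 7b 91 6e 38 35 56 60 63 61 61 61 61 64 6b 6a 58 35 1c 3e 6b 80
177 ab 74 37 2a 4f 84 9e 7a 3e 3e 64 71 72 72 71 72 71 72 75 71 5d 36 1c 3b 67 7f
178 ac 74 38 2d 50 84 a0 7e 45 3e 64 73 74 72 72 72 74 72 72 71 5c 38 1a 37 63 7e
179 ab 76 3b 2c 4e 84 a1 84 4c 37 55 61 63 61 61 62 61 62 68 68 5c 38 17 34 5a 76
180 ad 79 3f 2b 4c 82 a2 88 4c 28 33 3b 3b 3b 3b 3c 3b 3e 4f 63 5b 38 19 2f 54 6a
181 ac 7b 3f 2b 4a 83 a1 88 4f 21 23 2b 2a 2b 2c 28 1f 22 44 62 5e 3d 19 2e 52 63
182 ad 7a 3f 27 49 81 9f 87 4e 28 3a 49 4c 4d 4d 46 2d 21 46 62 63 42 1d 2e 51 64
183 ad 7c 40 27 47 78 92 7f 4d 33 
[... 3377 characters left out ...]
60 56 38 1a 2f 54 66
193 6a 65 55 33 1a 37 58 66 7c 98 a5 a5 a5 a4 a5 97 6d 43 40 53 5b 53 33 19 30 54 67
194 69 64 54 33 1b 30 4c 5b 6d 7b 80 80 7f 81 80 78 60 48 47 4d 4f 46 2c 17 30 52 66
195 6b 68 55 32 1a 26 3c 46 4e 51 52 51 52 51 52 4f 45 3f 3a 3c 39 33 1d 15 30 52 65
196 74 6f 59 34 1a 1d 26 2c 2c 2b 2c 2b 2b 29 2b 2a 27 21 22 1e 22 1c 11 14 31 53 65
197 81 7a 5f 38 1e 22 2b 2e 2c 2c 2e 2c 2f 32 33 34 2e 26 1d 1c 1c 1e 1c 20 35 52 66
198 86 7d 65 48 39 3f 52 5a 5a 5a 59 58 5f 64 66 68 61 52 40 39 38 3a 3a 3c 44 5a 66
199 85 80 73 64 5e 6b 82 8e 91 8f 8e 90 91 95 98 98 95 82 65 58 56 55 56 55 5a 62 69
200 83 83 7f 7c 7c 85 9d ae b3 b5 b4 b4 b2 b1 b2 b2 b0 a2 80 65 64 65 64 64 65 68 69
```

The gray levels read tens = 6 sitting slightly high (about 5.8) with the top bar of 5 below it, and units = 1 about centred. So the tens wheel must roll back about 91 mm and the units wheel forward about 95 mm. Going to the tens wheel first.

Call:
play_rows(
  motion=[
    {"x": 0.007, "y": -0.059, "z": 0, "rx": 0, "ry": 0, "rz": 0, "claw": 0},
    {"x": 0, "y": 0, "z": 0.05, "rx": 0, "ry": 0, "rz": 0, "claw": 0},
    {"x": 0, "y": 0, "z": 0.03, "rx": 0, "ry": 0, "rz": 0, "claw": 0},
    {"x": 0, "y": 0, "z": 0.005, "rx": 0, "ry": 0, "rz": 0, "claw": 0},
    {"x": 0, "y": 0, "z": 0, "rx": 0, "ry": 0, "rz": 0, "claw": 0},
  ],
)

```text
time_s: 43.25
tcp_pos: [0.5152, -0.3117, 0.1147]
eef_rot: [[0.99, -0.144, 0.002], [-0.144, -0.99, -0.001], [0.002, 0.001, -1.0]]
contact_force: [-0.2, 0.1, 0.3]
gripper_width: 0.007
grasp_force: 0.0
```

Call:
play_rows(
  motion=[
    {"x": 0, "y": 0, "z": 0.001, "rx": 0, "ry": 0, "rz": 0, "claw": 0},
    {"x": 0, "y": 0, "z": 0.001, "rx": 0, "ry": 0, "rz": 0, "claw": 0},
    {"x": 0, "y": 0, "z": 0, "rx": 0, "ry": 0, "rz": 0, "claw": 0},
  ],
)

```text
time_s: 43.62
tcp_pos: [0.5148, -0.3114, 0.1123]
eef_rot: [[0.99, -0.144, 0.002], [-0.144, -0.99, -0.001], [0.002, 0.001, -1.0]]
contact_force: [1.0, -0.5, 2.4]
gripper_width: 0.004
grasp_force: 1.1
```

Call:
play_rows(
  motion=[
    {"x": 0, "y": 0, "z": 0.001, "rx": 0, "ry": 0, "rz": 0, "claw": 0},
    {"x": 0, "y": 0, "z": 0, "rx": 0, "ry": 0, "rz": 0, "claw": 0},
  ],
)

```text
time_s: 43.88
tcp_pos: [0.5149, -0.3114, 0.1121]
eef_rot: [[0.99, -0.144, 0.002], [-0.144, -0.99, -0.001], [0.002, 0.001, -1.0]]
contact_force: [-1.4, 0.3, 7.5]
gripper_width: 0.006
grasp_force: 3.8
```

Call:
play_rows(
  motion=[
    {"x": 0.006, "y": 0, "z": 0, "rx": 0, "ry": 0, "rz": 0, "claw": 0},
    {"x": 0.006, "y": 0, "z": 0, "rx": 0, "ry": 0, "rz": 0, "claw": 0},
    {"x": 0.006, "y": 0, "z": 0, "rx": 0, "ry": 0, "rz": 0, "claw": 0},
    {"x": 0.006, "y": 0, "z": 0, "rx": 0, "ry": 0, "rz": 0, "claw": 0},
  ],
)

```text
time_s: 44.38
tcp_pos: [0.5383, -0.3145, 0.1117]
eef_rot: [[0.99, -0.144, 0.001], [-0.144, -0.99, -0.0], [0.001, 0.0, -1.0]]
contact_force: [-1.1, 0.9, 3.9]
gripper_width: 0.0
grasp_force: 2.0
```

Call:
play_rows(
  motion=[
    {"x": 0, "y": 0, "z": 0, "rx": 0, "ry": 0, "rz": 0, "claw": 0},
  ],
)

```text
time_s: 44.5
tcp_pos: [0.5392, -0.3146, 0.1115]
eef_rot: [[0.99, -0.143, 0.003], [-0.143, -0.99, -0.001], [0.003, 0.001, -1.0]]
contact_force: [0.3, 0.1, 5.4]
gripper_width: 0.009
grasp_force: 2.7
```

Call:
play_rows(
  motion=[
    {"x": 0, "y": 0, "z": -0.04, "rx": 0, "ry": 0, "rz": 0, "claw": 0},
    {"x": -0.014, "y": 0.03, "z": -0.048, "rx": 0, "ry": 0, "rz": 0, "claw": 0},
    {"x": -0.014, "y": 0.03, "z": 0, "rx": 0, "ry": 0, "rz": 0, "claw": 0},
    {"x": 0, "y": 0, "z": 0, "rx": 0, "ry": 0, "rz": 0, "claw": 0},
    {"x": 0, "y": 0, "z": 0, "rx": 0, "ry": 0, "rz": 0, "claw": 0},
  ],
)

```text
time_s: 45.12
tcp_pos: [0.5019, -0.3684, 0.1975]
eef_rot: [[0.99, -0.143, -0.001], [-0.143, -0.99, 0.002], [-0.001, -0.002, -1.0]]
contact_force: [0.0, 0.9, 0.7]
gripper_width: 0.005
grasp_force: 0.0
```

```bash
cat > win.py <<'E'
from h import *
import sys
f=grab_frame('wrist');c=f['color'];cv2.imwrite(f'pics/raw{sys.argv[1]}.png',c);s=observe();print(s['tcp_pos'])
Rw,cc=campose(f)
o=np.array([.5195,-.371]);ex=s['eef_rot'][:2,0];ey=-s['eef_rot'][:2,1]
# rectified windows: 2 px/mm, from a patch on the block's top (level .085)
def warp(y0):
    P=np.array([[*(o+ex*a+ey*(y0+b)),.085] for a,b in((.005,.011),(.005,-.011),(-.037,-.011),(-.037,.011))])
    q=(P-cc)@Rw;px,_=cv2.projectPoints(q,np.zeros(3),np.zeros(3),np.array(f['camera_matrix'],float),np.array([f['k1'],0,0,0],float))
    H=cv2.getPerspectiveTransform(px.reshape(4,2).astype(np.float32),np.float32([[0,0],[22,0],[22,42],[0,42]]))
    return cv2.warpPerspective(cv2.cvtColor(c,cv2.COLOR_BGR2GRAY),H,(22,42))
A,B=warp(.0175),warp(-.0175)
ch='@#*+=-. '
for i in range(42): print('%2d'%i,' '.join(''.join(ch[min(7,int(v)//22)] for v in W[i]) for W in(A,B)))
E
python3 win.py 11
```

```text
[ 0.5023 -0.3679  0.1975]
 0 +==+*+=--------+*#+--- ##+-----..------=+##+=
 1 +==+*+=========+*#+=-- ##+--.....--=+===+##+=
 2 +==+**+++++++==+*#+=== ##+-.     .-=*+=-+##+=
 3 +==+*******#*+=+##+=== ##+-        -*+--+##+=
 4 +==+++++++**#+=+*#+=== ##+-        .++..=*#+=
 5 +=-========**+=+*#+=== ##+-        .+=..=*#+=
 6 *=--------=**+=+*#+=== *#+-        .+=  =*#+=
 7 +=========+**+=+*#+=== **=.        .+=  -*#+=
 8 *==+++++++*##+=+*#+=== **=.        .+=  -*#+=
 9 +==+**######*+=+*#+==- **-         .+=  -*#+=
10 *==++*+++++++==+##+=== **=         .++..=*#+=
11 *==============+##+=== **=         -+*=-+##+=
12 *=--===========+*#*=== *#=         -**+=+##+=
13 *=-============+*#+=== *#=.        =**+=+##+=
14 *===++=====+++=+##+=== *#+.        -**+=+##*=
15 *==+**=====+*+++##+=-- *#+-        -+*+=+##*=
16 *+++**+===++**++##+=-- *#*=-......-=+++++##*=
17 *+++**+++++***+*##+--. *#*++======++*****##*=
18 #**************###+=-. *##*********######@#*=
19 ################@#+=-- *##********#########*=
20 *#################+=-- +++++=====++********+=
21 =+*********+**+++++=-- =-.........-=++++++
[... 283 characters left out ...]
  .-==========
28  .-=================-- ..         -==========
29  .-=================-- ..         .--========
30 .-===================- -.          .--=======
31 .-===================- -.           ..-======
32 .===================-- -.             .-=====
33 .-==================-- ..             .-=====
34  -=================--- ...            .-=====
35  -=================--- ....          .--=====
36  -=================--- ......  .....---======
37  .==================-- ...........--=========
38  .-=================-- .........---==========
39  .-=================-- .......-.---==========
40  .-=================-- ..........-===========
41  .-================--- ..........---=========
```

```bash
sed -i 's/((.005,.011),(.005,-.011),(-.037,-.011),(-.037,.011))/((.024,.011),(.024,-.011),(-.006,-.011),(-.006,.011))/; s/\[22,0\],\[22,42\],\[0,42\]/[33,0],[33,45],[0,45]/; s/(22,42))/(33,45))/; s/range(42)/range(45)/' win.py; python3 win.py 12
```

```text
[ 0.5025 -0.3678  0.1975]
 0                            ..-==+ .                                
 1                               .--                                  
 2                                                                    
 3                                                                    
 4                      ...                                           
 5            ..............                                          
 6   ...............................                                  
 7   ...............................                                  
 8  ................................                                  
 9  ................................                                  
10   ...............................                                  
11   ............................... ...                 .....        
12   ............................... .....             ........       
13   ............................... ......    .................    ..
14   ............................... .................................
15   ....
[... 1420 characters left out ...]
++++++++++**##*===+*##*+=== +*##+=.            .=+=.  -+*##*+
36 *+==============++*#*===+*##*+=== +*##+=.            .=*=.  -+*@#*+
37 *+==-============+*#*===+*##*+=== +*##+=.            .=*=.  .=*##*+
38 **==-------=---==+*#*===+*##*+=== +*##+=.            .=*=.  .=*##*+
39 **==--===========+*#*+==+*##*+=== +*#*+=.            .=*=.  .=*##*+
40 **+==============+*#*+==+*##*+=== +*#*+-.            .=*=.  .=*##*+
41 **+===+++++++++++*##*+==+*##*+=== +*#*=-             .=*=.  .=*##*+
42 **+==++**********###*+==+*##*+=== +*#*=.             .=*=.  .=*##*+
43 #*+==+**####**##*##*+===+*##*+=== +*#*=.             .=*=-  -=*##*+
44 #*+==++************++===+*##*+=== +*#*=.             .=*+-..-+*##*+
```

Digit 5 sits about 0.29 digit high (value ≈ 4.7), so the stroke rolls it as expected. Two more strokes.

Call:
play_rows(
  motion=[
    {"x": 0.004, "y": -0.06, "z": 0, "rx": 0, "ry": 0, "rz": 0, "claw": 0},
    {"x": 0, "y": 0, "z": 0.05, "rx": 0, "ry": 0, "rz": 0, "claw": 0},
    {"x": 0, "y": 0, "z": 0.033, "rx": 0, "ry": 0, "rz": 0, "claw": 0},
    {"x": 0, "y": 0, "z": 0.005, "rx": 0, "ry": 0, "rz": 0, "claw": 0},
    {"x": 0, "y": 0, "z": 0, "rx": 0, "ry": 0, "rz": 0, "claw": 0},
  ],
)

```text
time_s: 45.85
tcp_pos: [0.5164, -0.3083, 0.112]
eef_rot: [[0.99, -0.141, 0.002], [-0.141, -0.99, 0.002], [0.002, -0.003, -1.0]]
contact_force: [-1.7, 3.1, 9.8]
gripper_width: 0.003
grasp_force: 4.8
```

Call:
play_rows(
  motion=[
    {"x": 0.006, "y": 0, "z": 0, "rx": 0, "ry": 0, "rz": 0, "claw": 0},
    {"x": 0.006, "y": 0, "z": 0, "rx": 0, "ry": 0, "rz": 0, "claw": 0},
    {"x": 0.006, "y": 0, "z": 0, "rx": 0, "ry": 0, "rz": 0, "claw": 0},
    {"x": 0.006, "y": 0, "z": 0, "rx": 0, "ry": 0, "rz": 0, "claw": 0},
    {"x": 0, "y": 0, "z": 0, "rx": 0, "ry": 0, "rz": 0, "claw": 0},
  ],
)

```text
time_s: 46.48
tcp_pos: [0.5406, -0.3117, 0.1112]
eef_rot: [[0.99, -0.141, 0.003], [-0.141, -0.99, 0.002], [0.003, -0.003, -1.0]]
contact_force: [1.0, 2.6, 5.3]
gripper_width: 0.002
grasp_force: 2.8
```

Call:
play_rows(
  motion=[
    {"x": 0, "y": 0, "z": -0.006, "rx": 0, "ry": 0, "rz": 0, "claw": 0},
    {"x": -0.024, "y": 0, "z": 0, "rx": 0, "ry": 0, "rz": 0, "claw": 0},
    {"x": 0, "y": 0, "z": 0, "rx": 0, "ry": 0, "rz": 0, "claw": 0},
    {"x": 0, "y": 0, "z": 0.006, "rx": 0, "ry": 0, "rz": 0, "claw": 0},
    {"x": 0, "y": 0, "z": 0, "rx": 0, "ry": 0, "rz": 0, "claw": 0},
  ],
)

```text
time_s: 47.1
tcp_pos: [0.5164, -0.3114, 0.1121]
eef_rot: [[0.99, -0.143, 0.004], [-0.143, -0.99, -0.001], [0.004, 0.001, -1.0]]
contact_force: [-1.7, 0.8, 9.6]
gripper_width: 0.007
grasp_force: 4.7
```

Call:
play_rows(
  motion=[
    {"x": 0.006, "y": 0, "z": 0, "rx": 0, "ry": 0, "rz": 0, "claw": 0},
    {"x": 0.006, "y": 0, "z": 0, "rx": 0, "ry": 0, "rz": 0, "claw": 0},
    {"x": 0.006, "y": 0, "z": 0, "rx": 0, "ry": 0, "rz": 0, "claw": 0},
    {"x": 0.006, "y": 0, "z": 0, "rx": 0, "ry": 0, "rz": 0, "claw": 0},
    {"x": 0, "y": 0, "z": 0, "rx": 0, "ry": 0, "rz": 0, "claw": 0},
  ],
)

```text
time_s: 47.72
tcp_pos: [0.5405, -0.3147, 0.1113]
eef_rot: [[0.99, -0.143, 0.004], [-0.143, -0.99, -0.001], [0.004, 0.001, -1.0]]
contact_force: [0.9, 0.6, 4.8]
gripper_width: 0.003
grasp_force: 2.7
```

Call:
play_rows(
  motion=[
    {"x": 0, "y": 0, "z": -0.04, "rx": 0, "ry": 0, "rz": 0, "claw": 0},
    {"x": -0.014, "y": 0.03, "z": -0.048, "rx": 0, "ry": 0, "rz": 0, "claw": 0},
    {"x": -0.014, "y": 0.03, "z": 0, "rx": 0, "ry": 0, "rz": 0, "claw": 0},
    {"x": 0, "y": 0, "z": 0, "rx": 0, "ry": 0, "rz": 0, "claw": 0},
    {"x": 0, "y": 0, "z": 0, "rx": 0, "ry": 0, "rz": 0, "claw": 0},
  ],
)

```text
time_s: 48.35
tcp_pos: [0.5024, -0.3684, 0.1973]
eef_rot: [[0.99, -0.143, -0.0], [-0.143, -0.99, 0.002], [-0.001, -0.002, -1.0]]
contact_force: [-0.8, 0.8, -0.1]
gripper_width: 0.003
grasp_force: 0.0
```

```bash
sed -i 's/((.024,.011),(.024,-.011),(-.006,-.011),(-.006,.011))/((.012,.011),(.012,-.011),(-.018,-.011),(-.018,.011))/' win.py; python3 win.py 13
```

```text
[ 0.5028 -0.3679  0.1973]
 0   .............------............ ......................-----......
 1   ...-...------------------...... ---.........-------------------..
 2  ..-----------=====----------.... ---------------------======------
 3 .--===========++++++=======---... ===============+==+++++++++++==--
 4 ==+++++++++************++++=--... +****************************++=-
 5 ***######################**=--... *############################*+=-
 6 **########################*=--... *###*********************####*+==
 7 #****###############***###*+--... *##**++++++++++++++++++++*###*+==
 8 *++++**####***#####*+++*##*+--... *#**+==========----======+*##*+==
 9 *====+*********####*+=+*##*+=-... *#*+==---------------=-==+*###++=
10 +====+*********####*===+*#*+=---- *#*+=-------------------==*###++=
11 +====+**********###+===+*#*+=---- ##*+=--------....---==--==+###++=
12 +====+++++++++++*#*+===+##*+==--- ##*+=----.........-====-==+###++=
13 +==-============+**+===+*#*+===== ##*+=-....       .-=++=--=+###*+=
14 +==---======--==+**+===+*#*+===== ##*+=.            -+++---=+###*+=
15 +==---
[... 1420 characters left out ...]
=========++***+++*###+=---- *##+=--.........--=+++++++*###*==
36 **+++++++++++++++***+++*###+=---- *##*+=============++*++++**###*+=
37 #*+++++*****************###+=--.. *###**++++++++++**********####*==
38 ##********************#####+=---. *###************###########@##*==
39 ########################@##+=---. *####*#####################@##*==
40 ##########################*+=---. *****************############*++=
41 **#####################****+=---. +++=============++************+==
42 =+************************++=---. ==--...........--=+++++++++++++==
43 -==++++++++++++++++++++++++==--.. --.             .-===============
44 .-===========================---. -.               .-==============
```

Tens now shows 3 high and 2 entering below (≈2.59). One short stroke of about 13.5 mm.

Call:
play_rows(
  motion=[
    {"x": 0.009, "y": -0.06, "z": 0, "rx": 0, "ry": 0, "rz": 0, "claw": 0},
    {"x": 0, "y": 0, "z": 0.05, "rx": 0, "ry": 0, "rz": 0, "claw": 0},
    {"x": 0, "y": 0, "z": 0.032, "rx": 0, "ry": 0, "rz": 0, "claw": 0},
    {"x": 0, "y": 0, "z": 0, "rx": 0, "ry": 0, "rz": 0, "claw": 0},
    {"x": 0, "y": 0, "z": 0.006, "rx": 0, "ry": 0, "rz": 0, "claw": 0},
  ],
)

```text
time_s: 49.02
tcp_pos: [0.5213, -0.3104, 0.1117]
eef_rot: [[0.99, -0.142, 0.003], [-0.142, -0.99, 0.001], [0.003, -0.001, -1.0]]
contact_force: [-2.0, 3.5, 27.5]
gripper_width: 0.005
grasp_force: 13.8
```

Call:
play_rows(
  motion=[
    {"x": 0, "y": 0, "z": 0, "rx": 0, "ry": 0, "rz": 0, "claw": 0},
    {"x": 0.0045, "y": 0, "z": 0, "rx": 0, "ry": 0, "rz": 0, "claw": 0},
    {"x": 0.0045, "y": 0, "z": 0, "rx": 0, "ry": 0, "rz": 0, "claw": 0},
    {"x": 0.0045, "y": 0, "z": 0, "rx": 0, "ry": 0, "rz": 0, "claw": 0},
    {"x": 0, "y": 0, "z": 0, "rx": 0, "ry": 0, "rz": 0, "claw": 0},
  ],
)

```text
time_s: 49.65
tcp_pos: [0.5346, -0.3122, 0.1121]
eef_rot: [[0.99, -0.142, 0.003], [-0.142, -0.99, 0.001], [0.003, -0.001, -1.0]]
contact_force: [-0.5, 2.3, 6.7]
gripper_width: 0.007
grasp_force: 3.5
```

Call:
play_rows(
  motion=[
    {"x": 0, "y": 0, "z": -0.04, "rx": 0, "ry": 0, "rz": 0, "claw": 0},
    {"x": -0.0125, "y": 0.03, "z": -0.048, "rx": 0, "ry": 0, "rz": 0, "claw": 0},
    {"x": -0.014, "y": 0.03, "z": 0, "rx": 0, "ry": 0, "rz": 0, "claw": 0},
    {"x": 0.004, "y": 0, "z": 0, "rx": 0, "ry": 0, "rz": 0, "claw": 0},
    {"x": 0, "y": 0, "z": 0, "rx": 0, "ry": 0, "rz": 0, "claw": 0},
  ],
)

```text
time_s: 50.28
tcp_pos: [0.5028, -0.368, 0.1978]
eef_rot: [[0.99, -0.142, 0.0], [-0.142, -0.99, 0.002], [-0.0, -0.002, -1.0]]
contact_force: [-0.3, 0.7, -0.8]
gripper_width: 0.005
grasp_force: 0.0
```

```bash
python3 win.py 14 | cut -c1-37
```

```text
[ 0.5029 -0.3676  0.1976]
 0   ...............-------......... 
 1  ..--..........------------...... 
 2  .-----------------===-------.... 
 3 .-=========================--.... 
 4 ==++++++++++++++++++++++++==--... 
 5 +****************#####****+=--... 
 6 ##########################*+--... 
 7 ###*******************####*+--... 
 8 #**+++++++++++++++++++**##*+----. 
 9 *++===================+*##*+=---- 
10 *+=====================+*#*+==--- 
11 *+=====================+*#*+===-- 
12 *+===+++++++++++++++===+*##*===== 
13 *+===+*************+===+*##*===== 
14 *+===+*********####*+==+*##*===== 
15 *+===+***********##*+==+*##*===== 
16 *+====++++++++++*##*+==+*##*===== 
17 *+==============+***+==+*##*===== 
18 *+=---=======-==+***+==+*##*===== 
19 *+=-----------==+***+==+*##*===== 
20 *+==============+*#*+==+*#*+==--= 
21 *+====++++++++++*##*+==+*#*+=---= 
22 *+===+**********###*+==+*#*+=---- 
23 *+==+*########*###**+==+*#*+=---- 
24 *+==+*###**********+===+*#*+==--- 
25 *+==+*##*++++++++++====+*##*===== 
26 *+==+*#*++=============+*##*+==== 
27 *+==+*#*+==============+*##*+==== 
28 *+==+*#*+==============+*##*+==== 
29 *+==+*##*+++===========+*##*+==== 
30 *+==+*##***********++==+*##*+==== 
31 *+==+**##***********+==+*##*+==== 
32 *+==++**##*##**###**+==+*##*+==== 
33 *+===++************++==+*##*+==== 
34 *+===+++++++++++++++===+*##*==--- 
35 *++====================+*##*=---- 
36 **++===+====++++==++==+**##+=---- 
37 #*+++++++++++++++++++++*###*=--.. 
38 #**********************####*=--.. 
39 #########################@#*=--.. 
40 ###########################*+=-.. 
41 *#########################**+=-.. 
42 +**************************++=--. 
43 ==++++++++++++++++++++++++++==--. 
44 .-==+++======================---.
```

Tens now shows 2, centred: bars at rows 14, 23 and 32, window rows 6 to 40. Now the units wheel.

Call:
play_rows(
  motion=[
    {"x": 0.028, "y": 0.056, "z": 0, "rx": 0, "ry": 0, "rz": 0, "claw": 0},
    {"x": 0, "y": 0, "z": 0.05, "rx": 0, "ry": 0, "rz": 0, "claw": 0},
    {"x": 0, "y": 0, "z": 0.032, "rx": 0, "ry": 0, "rz": 0, "claw": 0},
    {"x": 0, "y": 0, "z": 0.003, "rx": 0, "ry": 0, "rz": 0, "claw": 0},
    {"x": 0, "y": 0, "z": 0.002, "rx": 0, "ry": 0, "rz": 0, "claw": 0},
  ],
)

```text
time_s: 50.95
tcp_pos: [0.5231, -0.4272, 0.1117]
eef_rot: [[0.99, -0.141, 0.001], [-0.141, -0.99, 0.002], [0.001, -0.002, -1.0]]
contact_force: [-0.3, 1.2, 6.9]
gripper_width: 0.001
grasp_force: 3.4
```

Call:
play_rows(
  motion=[
    {"x": 0, "y": 0, "z": 0.001, "rx": 0, "ry": 0, "rz": 0, "claw": 0},
    {"x": 0, "y": 0, "z": 0, "rx": 0, "ry": 0, "rz": 0, "claw": 0},
  ],
)

```text
time_s: 51.2
tcp_pos: [0.5231, -0.4271, 0.1117]
eef_rot: [[0.99, -0.142, 0.002], [-0.142, -0.99, 0.002], [0.002, -0.002, -1.0]]
contact_force: [1.0, 2.6, 5.0]
gripper_width: 0.004
grasp_force: 2.6
```

Call:
play_rows(
  motion=[
    {"x": -0.006, "y": 0, "z": 0, "rx": 0, "ry": 0, "rz": 0, "claw": 0},
    {"x": -0.006, "y": 0, "z": 0, "rx": 0, "ry": 0, "rz": 0, "claw": 0},
    {"x": -0.006, "y": 0, "z": 0, "rx": 0, "ry": 0, "rz": 0, "claw": 0},
    {"x": -0.006, "y": 0, "z": 0, "rx": 0, "ry": 0, "rz": 0, "claw": 0},
    {"x": 0, "y": 0, "z": 0, "rx": 0, "ry": 0, "rz": 0, "claw": 0},
  ],
)

```text
time_s: 51.82
tcp_pos: [0.4993, -0.4241, 0.112]
eef_rot: [[0.99, -0.142, 0.003], [-0.142, -0.99, 0.001], [0.003, -0.001, -1.0]]
contact_force: [0.6, 3.2, 7.5]
gripper_width: 0.004
grasp_force: 3.7
```

Call:
play_rows(
  motion=[
    {"x": 0, "y": 0, "z": -0.006, "rx": 0, "ry": 0, "rz": 0, "claw": 0},
    {"x": 0.024, "y": 0, "z": 0, "rx": 0, "ry": 0, "rz": 0, "claw": 0},
    {"x": 0, "y": 0, "z": 0.004, "rx": 0, "ry": 0, "rz": 0, "claw": 0},
    {"x": 0, "y": 0, "z": 0.002, "rx": 0, "ry": 0, "rz": 0, "claw": 0},
    {"x": 0, "y": 0, "z": 0, "rx": 0, "ry": 0, "rz": 0, "claw": 0},
  ],
)

```text
time_s: 52.45
tcp_pos: [0.5223, -0.4286, 0.1118]
eef_rot: [[0.99, -0.143, 0.003], [-0.143, -0.99, -0.0], [0.003, -0.0, -1.0]]
contact_force: [1.9, 0.9, 5.3]
gripper_width: 0.003
grasp_force: 3.2
```

Call:
play_rows(
  motion=[
    {"x": -0.006, "y": 0, "z": 0, "rx": 0, "ry": 0, "rz": 0, "claw": 0},
    {"x": -0.006, "y": 0, "z": 0, "rx": 0, "ry": 0, "rz": 0, "claw": 0},
    {"x": -0.006, "y": 0, "z": 0, "rx": 0, "ry": 0, "rz": 0, "claw": 0},
    {"x": -0.006, "y": 0, "z": 0, "rx": 0, "ry": 0, "rz": 0, "claw": 0},
    {"x": 0, "y": 0, "z": 0, "rx": 0, "ry": 0, "rz": 0, "claw": 0},
  ],
)

```text
time_s: 53.08
tcp_pos: [0.4975, -0.4253, 0.1119]
eef_rot: [[0.99, -0.144, 0.002], [-0.144, -0.99, 0.0], [0.002, -0.0, -1.0]]
contact_force: [1.3, 1.2, 7.5]
gripper_width: 0.006
grasp_force: 3.7
```

Call:
play_rows(
  motion=[
    {"x": 0, "y": 0, "z": -0.006, "rx": 0, "ry": 0, "rz": 0, "claw": 0},
    {"x": 0.024, "y": 0, "z": 0, "rx": 0, "ry": 0, "rz": 0, "claw": 0},
    {"x": 0, "y": 0, "z": 0.004, "rx": 0, "ry": 0, "rz": 0, "claw": 0},
    {"x": 0, "y": 0, "z": 0.002, "rx": 0, "ry": 0, "rz": 0, "claw": 0},
    {"x": 0, "y": 0, "z": 0, "rx": 0, "ry": 0, "rz": 0, "claw": 0},
  ],
)

```text
time_s: 53.7
tcp_pos: [0.5219, -0.4287, 0.1118]
eef_rot: [[0.99, -0.144, 0.002], [-0.144, -0.99, 0.0], [0.002, -0.0, -1.0]]
contact_force: [1.5, 1.4, 7.0]
gripper_width: 0.007
grasp_force: 3.4
```

Call:
play_rows(
  motion=[
    {"x": -0.006, "y": 0, "z": 0, "rx": 0, "ry": 0, "rz": 0, "claw": 0},
    {"x": -0.006, "y": 0, "z": 0, "rx": 0, "ry": 0, "rz": 0, "claw": 0},
    {"x": -0.006, "y": 0, "z": 0, "rx": 0, "ry": 0, "rz": 0, "claw": 0},
    {"x": -0.006, "y": 0, "z": 0, "rx": 0, "ry": 0, "rz": 0, "claw": 0},
    {"x": 0, "y": 0, "z": 0, "rx": 0, "ry": 0, "rz": 0, "claw": 0},
  ],
)

```text
time_s: 54.32
tcp_pos: [0.4972, -0.4254, 0.1118]
eef_rot: [[0.99, -0.144, 0.001], [-0.144, -0.99, 0.0], [0.001, -0.0, -1.0]]
contact_force: [-0.3, 2.1, 7.6]
gripper_width: 0.002
grasp_force: 3.8
```

Call:
play_rows(
  motion=[
    {"x": 0, "y": 0, "z": -0.04, "rx": 0, "ry": 0, "rz": 0, "claw": 0},
    {"x": -0.004, "y": -0.056, "z": 0, "rx": 0, "ry": 0, "rz": 0, "claw": 0},
    {"x": 0, "y": 0, "z": -0.048, "rx": 0, "ry": 0, "rz": 0, "claw": 0},
    {"x": 0, "y": 0, "z": 0, "rx": 0, "ry": 0, "rz": 0, "claw": 0},
    {"x": 0, "y": 0, "z": 0, "rx": 0, "ry": 0, "rz": 0, "claw": 0},
  ],
)

```text
time_s: 54.95
tcp_pos: [0.5, -0.37, 0.1977]
eef_rot: [[0.989, -0.145, -0.002], [-0.145, -0.989, 0.0], [-0.002, -0.0, -1.0]]
contact_force: [-0.1, 0.4, 0.1]
gripper_width: 0.005
grasp_force: 0.0
```

```bash
python3 win.py 15 | cut -c37-75
```

```text
.................................
 -..................------------..
 --------------------------------.
 -==============================--
 =+++++++++++++++++++++++*****++=-
 +**#****#*******#############*+=-
 +*###**######################*+=-
 +*##****##############*****###+=-
 +*#*+==+**************++++**#*+=-
 +**+=--==+++++++++++======+*##*=-
 +**+=----=======---------=+*##*+=
 +#*+=-..---------.....---=+*##*+=
 +##+=-...------.......---=+*##*+=
 +##*=-----------.....----=+*##*+=
 +##*+=----------...------=+*##*+=
 +##*+======----....-====-=+*##*+=
 *##*+===++=-.......-=++=-=+*##*+=
 *##*+==+++=-       -+++---=+##*+=
 *##*+==+*+=.       -++=-..-+*#*+=
 +##*+==+*+=.       -++=.  -+*#*+=
 +##*+===++=.       -=+=.  .=*#*+=
 +##*+===++=.       -++=.  .=*#*+=
 +##*+=--++=.       -++=   .=*#*+=
 +##*+=--++=.       -++=.  .=*#*+=
 +##*+===+++-.     .=++=.  -+*#*+=
 +##*+===+*+=--...--+**=.  -+*#*+=
 +##*+===+**++=====+***=.  -+*#*+=
 +##*+===+++++++++++***=.  -+*#*+=
 +##*+========-----=+**=.  -+*#*+=
 +##*+==--..........=+*+-..-+*#*+=
 +*##+==-.          -+*+=--=+##*+=
 +###+==-.          -+**+==+*##*+=
 +###+==-.          -=**+==+*##*+=
 +###+==-.          -+**+==+*##*+=
 +*##*+=-.         .-+**+==+*##*+=
 +*##*+=--.........-=+**++++*##*+=
 +*##*+==----------=++***++*###*+=
 +*##**+++========+++*******###*+=
 +*###****************##**###@#*+=
 +*#####*********############@#*+=
 +*#####*********##############*+=
 +*****+++++++++++++************+=
 =++++================+++*+++++++=
 =====-..............-==+++++++===
 -----.              .-===========
```

Units shows 4 about 0.13 digit low (≈4.13), so a final 20 mm stroke remains.

Call:
play_rows(
  motion=[
    {"x": 0.026, "y": 0.056, "z": 0, "rx": 0, "ry": 0, "rz": 0, "claw": 0},
    {"x": 0, "y": 0, "z": 0.05, "rx": 0, "ry": 0, "rz": 0, "claw": 0},
    {"x": 0, "y": 0, "z": 0.032, "rx": 0, "ry": 0, "rz": 0, "claw": 0},
    {"x": 0, "y": 0, "z": 0.003, "rx": 0, "ry": 0, "rz": 0, "claw": 0},
    {"x": 0, "y": 0, "z": 0.003, "rx": 0, "ry": 0, "rz": 0, "claw": 0},
  ],
)

```text
time_s: 55.62
tcp_pos: [0.5203, -0.4293, 0.1116]
eef_rot: [[0.99, -0.144, 0.002], [-0.144, -0.99, -0.0], [0.002, -0.0, -1.0]]
contact_force: [0.6, 1.7, 17.3]
gripper_width: 0.007
grasp_force: 8.2
```

Call:
play_rows(
  motion=[
    {"x": 0, "y": 0, "z": 0, "rx": 0, "ry": 0, "rz": 0, "claw": 0},
    {"x": 0, "y": 0, "z": 0, "rx": 0, "ry": 0, "rz": 0, "claw": 0},
  ],
)

```text
time_s: 55.88
tcp_pos: [0.5206, -0.4293, 0.1118]
eef_rot: [[0.99, -0.144, 0.003], [-0.144, -0.99, -0.001], [0.003, 0.0, -1.0]]
contact_force: [0.7, 1.9, 10.3]
gripper_width: 0.007
grasp_force: 4.9
```

Call:
play_rows(
  motion=[
    {"x": -0.005, "y": 0, "z": 0, "rx": 0, "ry": 0, "rz": 0, "claw": 0},
    {"x": -0.005, "y": 0, "z": 0, "rx": 0, "ry": 0, "rz": 0, "claw": 0},
    {"x": -0.005, "y": 0, "z": 0, "rx": 0, "ry": 0, "rz": 0, "claw": 0},
    {"x": -0.005, "y": 0, "z": 0, "rx": 0, "ry": 0, "rz": 0, "claw": 0},
    {"x": 0, "y": 0, "z": 0, "rx": 0, "ry": 0, "rz": 0, "claw": 0},
  ],
)

```text
time_s: 56.5
tcp_pos: [0.501, -0.4267, 0.112]
eef_rot: [[0.99, -0.144, 0.004], [-0.144, -0.99, -0.002], [0.004, 0.001, -1.0]]
contact_force: [0.6, 1.0, 10.7]
gripper_width: 0.005
grasp_force: 5.1
```

Call:
play_rows(
  motion=[
    {"x": 0, "y": 0, "z": -0.04, "rx": 0, "ry": 0, "rz": 0, "claw": 0},
    {"x": -0.006, "y": -0.056, "z": 0, "rx": 0, "ry": 0, "rz": 0, "claw": 0},
    {"x": 0, "y": 0, "z": -0.048, "rx": 0, "ry": 0, "rz": 0, "claw": 0},
    {"x": 0, "y": 0, "z": 0, "rx": 0, "ry": 0, "rz": 0, "claw": 0},
    {"x": 0, "y": 0, "z": 0, "rx": 0, "ry": 0, "rz": 0, "claw": 0},
  ],
)

```text
time_s: 57.12
tcp_pos: [0.5006, -0.37, 0.1971]
eef_rot: [[0.989, -0.145, -0.002], [-0.145, -0.989, 0.001], [-0.002, -0.001, -1.0]]
contact_force: [0.7, -0.1, -1.0]
gripper_width: 0.005
grasp_force: 0.0
```

```bash
python3 win.py 16
```

```text
[ 0.5005 -0.3698  0.1966]
 0       ........................... .................................
 1       ........................... .......................----......
 2       ..--------------------..... --------------------------------.
 3      .-----------------------.... ---------------===============---
 4   ..---=====================--... =+++++++++++++++++++++++++++++==-
 5 --==++++++**++++++++++++++++=---. +*****************************+=-
 6 +++*******##************##*+==--- +*###**#######################*=-
 7 **##**#####################*+=--- +*###***###############***####*+-
 8 ***++++*****************###*+==-- +*#**+++*##@##########**++*###*+=
 9 **+=--==++++++++++++++++*##*+==-- +##*+==+*############**+==+*##*+=
10 **=-..--===============+*##*+==-- +##*====+####*********+===+*##*+=
11 *+=.  .-=============-==+##*+==-- +##*====+*#****++++++++=-==*##*+=
12 *+-.  .-=++++++++++=====+##*+===- *##*+===****++++++++====-==*##*+=
13 *+-. .-=+**********++===+##*+==== *##*+===***+===========--==*##*+=
14 *+-. .=+*********##*+===+##*+==== *##*+==+***+=------------=+*##*+=
15 *+-. .
[... 1420 characters left out ...]
-==++++++++++====+*###+=--- +###+=-----..    ..--====++*##*++
36 **+=---==++++++++======+*###+=--- +###*+======-------=+++++++*###++
37 #*+=====+++++++++++++++**###+=--- +*##**++++++=====+++*******####*=
38 #**++++++++*++****+*****####+=--- +*###*********************###@#+=
39 ##*********************##@##+=--- +*####**####****############@@#+=
40 #########################@##+==-- +*####*************###########*+=
41 ****#######################*+==-- +**#***++++++++++*****########*+=
42 ++++***####################*+===- =+**++==============++********++=
43 --===++********************++==== ==++=--..........--===+++++++++==
44 ....--=+++++++++++++++++++++===== --==-.           ..-=============
```

Units shows 5 about 0.16 digit high. A small 4 mm correction, landing gently.

Call:
play_rows(
  motion=[
    {"x": 0.018, "y": 0.056, "z": 0, "rx": 0, "ry": 0, "rz": 0, "claw": 0},
    {"x": 0, "y": 0, "z": 0.05, "rx": 0, "ry": 0, "rz": 0, "claw": 0},
    {"x": 0, "y": 0, "z": 0.032, "rx": 0, "ry": 0, "rz": 0, "claw": 0},
    {"x": 0, "y": 0, "z": 0, "rx": 0, "ry": 0, "rz": 0, "claw": 0},
    {"x": 0, "y": 0, "z": 0.003, "rx": 0, "ry": 0, "rz": 0, "claw": 0},
  ],
)

```text
time_s: 57.8
tcp_pos: [0.5107, -0.4278, 0.1121]
eef_rot: [[0.99, -0.144, -0.002], [-0.144, -0.99, 0.001], [-0.002, -0.001, -1.0]]
contact_force: [-1.4, 2.1, 10.7]
gripper_width: 0.006
grasp_force: 6.0
```

Call:
play_rows(
  motion=[
    {"x": 0, "y": 0, "z": 0.002, "rx": 0, "ry": 0, "rz": 0, "claw": 0},
    {"x": 0, "y": 0, "z": 0.001, "rx": 0, "ry": 0, "rz": 0, "claw": 0},
    {"x": 0, "y": 0, "z": 0, "rx": 0, "ry": 0, "rz": 0, "claw": 0},
  ],
)

```text
time_s: 58.18
tcp_pos: [0.5121, -0.428, 0.1121]
eef_rot: [[0.99, -0.144, 0.002], [-0.144, -0.99, -0.001], [0.002, 0.0, -1.0]]
contact_force: [-2.0, 1.3, 9.6]
gripper_width: 0.003
grasp_force: 4.9
```

Call:
play_rows(
  motion=[
    {"x": -0.002, "y": 0, "z": 0, "rx": 0, "ry": 0, "rz": 0, "claw": 0},
    {"x": -0.002, "y": 0, "z": 0, "rx": 0, "ry": 0, "rz": 0, "claw": 0},
    {"x": 0, "y": 0, "z": 0, "rx": 0, "ry": 0, "rz": 0, "claw": 0},
  ],
)

```text
time_s: 58.55
tcp_pos: [0.5095, -0.4276, 0.1122]
eef_rot: [[0.99, -0.143, 0.005], [-0.143, -0.99, -0.002], [0.005, 0.001, -1.0]]
contact_force: [0.8, 0.6, 7.7]
gripper_width: 0.006
grasp_force: 4.0
```

Call:
play_rows(
  motion=[
    {"x": 0, "y": 0, "z": -0.04, "rx": 0, "ry": 0, "rz": 0, "claw": 0},
    {"x": -0.014, "y": -0.056, "z": 0, "rx": 0, "ry": 0, "rz": 0, "claw": 0},
    {"x": 0, "y": 0, "z": -0.048, "rx": 0, "ry": 0, "rz": 0, "claw": 0},
    {"x": 0, "y": 0, "z": 0, "rx": 0, "ry": 0, "rz": 0, "claw": 0},
    {"x": 0, "y": 0, "z": 0, "rx": 0, "ry": 0, "rz": 0, "claw": 0},
  ],
)

```text
time_s: 59.18
tcp_pos: [0.5012, -0.3699, 0.1978]
eef_rot: [[0.99, -0.144, -0.001], [-0.144, -0.99, 0.0], [-0.001, -0.0, -1.0]]
contact_force: [-0.4, -0.3, 0.6]
gripper_width: 0.004
grasp_force: 0.0
```

```bash
python3 win.py 17|cut -c37-75
```

```text
.................................
 .....................------..--..
 .---.........-------------------.
 --------------------==========---
 ===================+++++++++++==-
 =+****************************+=-
 +*############################*=-
 +*###**################***####*=-
 +*##****####@##@######**++*###*+=
 +*#*++++*#############*+=++*##*+=
 +##*+==+*############*+===+*##*+=
 +##*+===*###**********+====*##*+=
 *##*+===****++++++++++==-==*##*+=
 *##*+===***+===========--==*###+=
 *##*+===**+==------------==*###+=
 *##*+===+*+=-------------==*##*+=
 *##*+===+*+=-........-----=+##*+=
 *##*+=--+++=-........------+*##+=
 *##*+=--=+*+==------===-..-=*##+=
 *##*+-..=+*+++=====+++=.  .=*##+=
 *##*+-..-=+++++++++**+=.  .=*##+=
 *##*+-...---------==*+=.  .=*##+=
 +##*+-..   ........-++=.  .=*##+=
 +##*+=..           -=+=.  .=*##+=
 +##*+=-.           -=+=.  -=*##+=
 +##*+=-.          .-++=.  -+*#*+=
 +##*+=--........---=++=.  -=*#*+=
 *##*+============+++**=.  .=*#*+=
 +##*++==+++++++++++***+-...=*#*+=
 +###++==++++++++++=+++=-..-=*#*+=
 +###+=====--==--------=---=+*#*+=
 +###+=--.......     ..---==+*#*+=
 +###+=-.             .--===*##*+=
 +###+=.              .--==+*###+=
 +###+=.              .-===+*###++
 +###*=-.....      ..--===++*###++
 +*##*+=--=---...----==+++++*###*+
 +*##*++++++========++***++*####*=
 +*###**+***++++***********###@#+=
 +*###**************############+=
 +*####*********###############*+=
 +*##*****++*+++******#########*+=
 =+**++============+++**********+=
 ==++=--..........---=+++++++++++=
 -===-.            ..-============
```

The digit moved only about 1 row, because hand settling on landing undid part of it. Repeat, letting the hand settle before contact and judging by measured travel.

Call:
play_rows(
  motion=[
    {"x": 0.018, "y": 0.056, "z": 0, "rx": 0, "ry": 0, "rz": 0, "claw": 0},
    {"x": 0, "y": 0, "z": 0.05, "rx": 0, "ry": 0, "rz": 0, "claw": 0},
    {"x": 0, "y": 0, "z": 0.03, "rx": 0, "ry": 0, "rz": 0, "claw": 0},
    {"x": 0, "y": 0, "z": 0, "rx": 0, "ry": 0, "rz": 0, "claw": 0},
    {"x": 0, "y": 0, "z": 0, "rx": 0, "ry": 0, "rz": 0, "claw": 0},
  ],
)

```text
time_s: 59.85
tcp_pos: [0.511, -0.4277, 0.1174]
eef_rot: [[0.99, -0.144, -0.001], [-0.144, -0.99, 0.001], [-0.001, -0.001, -1.0]]
contact_force: [0.8, 1.1, -0.3]
gripper_width: 0.004
grasp_force: 0.0
```

Call:
play_rows(
  motion=[
    {"x": 0, "y": 0, "z": 0.003, "rx": 0, "ry": 0, "rz": 0, "claw": 0},
    {"x": 0, "y": 0, "z": 0.001, "rx": 0, "ry": 0, "rz": 0, "claw": 0},
    {"x": 0, "y": 0, "z": 0.001, "rx": 0, "ry": 0, "rz": 0, "claw": 0},
  ],
)

```text
time_s: 60.22
tcp_pos: [0.5115, -0.4276, 0.1135]
eef_rot: [[0.99, -0.144, 0.0], [-0.144, -0.99, -0.0], [0.0, 0.0, -1.0]]
contact_force: [-0.2, 0.1, -0.2]
gripper_width: 0.005
grasp_force: 0.0
```

Call:
play_rows(
  motion=[
    {"x": 0, "y": 0, "z": 0.001, "rx": 0, "ry": 0, "rz": 0, "claw": 0},
    {"x": 0, "y": 0, "z": 0.001, "rx": 0, "ry": 0, "rz": 0, "claw": 0},
    {"x": 0, "y": 0, "z": 0, "rx": 0, "ry": 0, "rz": 0, "claw": 0},
  ],
)

```text
time_s: 60.6
tcp_pos: [0.5116, -0.4277, 0.1123]
eef_rot: [[0.99, -0.144, 0.001], [-0.144, -0.99, -0.0], [0.001, 0.0, -1.0]]
contact_force: [-1.3, 0.9, 4.9]
gripper_width: 0.001
grasp_force: 2.5
```

Call:
play_rows(
  motion=[
    {"x": -0.002, "y": 0, "z": 0, "rx": 0, "ry": 0, "rz": 0, "claw": 0},
    {"x": -0.002, "y": 0, "z": 0, "rx": 0, "ry": 0, "rz": 0, "claw": 0},
    {"x": 0, "y": 0, "z": 0, "rx": 0, "ry": 0, "rz": 0, "claw": 0},
    {"x": 0, "y": 0, "z": 0, "rx": 0, "ry": 0, "rz": 0, "claw": 0},
  ],
)

```text
time_s: 61.1
tcp_pos: [0.5085, -0.4272, 0.1123]
eef_rot: [[0.99, -0.143, 0.002], [-0.143, -0.99, -0.001], [0.002, 0.001, -1.0]]
contact_force: [2.0, 0.4, 5.6]
gripper_width: 0.004
grasp_force: 3.0
```

Call:
play_rows(
  motion=[
    {"x": 0, "y": 0, "z": -0.04, "rx": 0, "ry": 0, "rz": 0, "claw": 0},
    {"x": -0.014, "y": -0.056, "z": 0, "rx": 0, "ry": 0, "rz": 0, "claw": 0},
    {"x": 0, "y": 0, "z": -0.048, "rx": 0, "ry": 0, "rz": 0, "claw": 0},
    {"x": 0, "y": 0, "z": 0, "rx": 0, "ry": 0, "rz": 0, "claw": 0},
    {"x": 0, "y": 0, "z": 0, "rx": 0, "ry": 0, "rz": 0, "claw": 0},
  ],
)

```text
time_s: 61.72
tcp_pos: [0.5008, -0.3699, 0.1987]
eef_rot: [[0.99, -0.144, -0.002], [-0.144, -0.99, 0.0], [-0.002, -0.0, -1.0]]
contact_force: [0.3, 0.2, -0.1]
gripper_width: 0.002
grasp_force: 0.0
```

```bash
python3 win.py 18|cut -c37-75
```

```text
.................................
 ......................-----......
 --------------------------------.
 ---------------------========----
 =+++++++++++++++++++++++++++++==-
 +************************#****+=-
 +*#################***########*=-
 +*###***************+*****####*=-
 +*##*++================+++*###*+=
 +##*+=-----------------===+*##*+=
 +##*=-..........---------=+*##*+=
 +##*=-...----------------==*##*+=
 *##*=----=========++++=====*##*+=
 *##*==-==++++++++*****+====*##*+=
 *##*+===+*###*********+====*##*+=
 *##*+===*##**++++====++====*##*+=
 *##*+===+**+==--------==-==+##*+=
 *##*+===+*+=-..      .----=+*#*+=
 +##*+=--+++-.         ....-=*#*+=
 *##*+=--=++-              .=*#*+=
 *##*+=--=++-.             .=*#*+=
 +##*+=--=++=-.........    .=*#*+=
 +##*+=--=+*+==========-   .=*#*+=
 +##*+=--=+++++++++++++-.  .=*#*+=
 +*#*+=============++**=.  .=*#*+=
 +*##+==--------..--=++=.  -+*#*+=
 +*##+==-.         .-++=.  -+*#*+=
 +*##+=-.           -=+=.  -=*#*+=
 +*##+=-.           .=+=.  -=*#*+=
 +###*+=-.         .-+*=-..-=*#*+=
 +###*+==----.....--=+*+-..-+*#*+=
 +*##*+============++***=--=+*#*+=
 +###*+==++++++++++++**++==+*##*+=
 +###*+===============++===+*##*+=
 +###*==--------------=====+*##*+=
 +*##*+--.............-====+*##*+=
 +*##*+=--------------===+++*##*+=
 +*##**++=============++++**###*+=
 +*###*********************####*+=
 +*####*********###############*+=
 +*###************#*###########*+=
 +*##**++++++++++******########*+=
 =+**+==---------=====++*******++=
 ==++=-..............-==++++++++==
 --==-.              .-===========
```

Units shows 5 centred: bars at rows 13.5, 22.7 and 32, window 6 to 39.8. Retreating and checking the whole scene.

Call:
play_rows(
  motion=[
    {"x": 0, "y": 0, "z": -0.06, "rx": 0, "ry": 0, "rz": 0, "claw": 0},
    {"x": 0, "y": 0, "z": -0.06, "rx": 0, "ry": 0, "rz": 0, "claw": 0},
    {"x": 0, "y": 0.05, "z": -0.03, "rx": 0, "ry": 0, "rz": 0, "claw": 0},
    {"x": 0, "y": 0, "z": 0, "rx": 0, "ry": 0, "rz": 0, "claw": 0},
    {"x": 0, "y": 0, "z": 0, "rx": 0, "ry": 0, "rz": 0, "claw": 0},
  ],
)

```text
time_s: 62.4
tcp_pos: [0.494, -0.4187, 0.3471]
eef_rot: [[0.99, -0.144, -0.003], [-0.144, -0.99, 0.003], [-0.003, -0.003, -1.0]]
contact_force: [-0.3, 0.1, -0.6]
gripper_width: 0.01
grasp_force: 0.0
```

```bash
python3 - <<'E'
from h import *
f=grab_frame('scene');spots('scene','clean0','used0','tape_roll','clamp_forceps','forceps','antiseptic','jar')
g=grab_frame('side');spots('side','clean0','used0')
cv2.imwrite('pics/fin.png',np.hstack([f['color'][100:400,120:500],g['color'][80:380,120:500]]))
E
```

```text
scene clean0 [(0.94, [0.622, -0.156, 0.081]), (0.91, [0.615, -0.029, 0.075]), (0.73, [0.608, 0.108, 0.078])]
scene used0 [(0.96, [0.493, 0.418, 0.002]), (0.84, [0.512, 0.298, 0.004]), (0.59, [0.607, 0.106, 0.077])]
scene tape_roll [(0.57, [0.328, 0.206, -0.005]), (0.35, [0.504, 0.358, 0.003])]
scene clamp_forceps [(0.63, [0.657, 0.106, 0.182]), (0.47, [0.341, -0.221, -0.002])]
scene forceps [(0.71, [0.491, 0.422, 0.002]), (0.53, [0.615, -0.04, 0.001])]
scene antiseptic [(0.8, [0.804, 0.092, 0.002])]
scene jar [(0.97, [0.799, -0.096, 0.0]), (0.49, [0.613, -0.039, 0.002])]
side clean0 [(0.92, [0.611, -0.025, 0.078]), (0.85, [0.606, 0.111, 0.08]), (0.57, [0.624, -0.157, 0.075])]
side used0 []
```

View pics/fin.png

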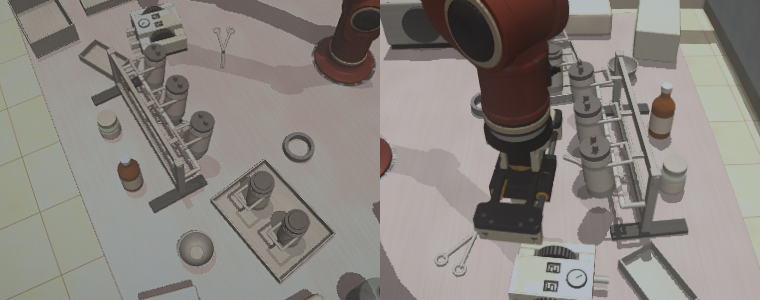

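The final view shows the three clean canisters hanging (left crop ~153,62, 176,97 and 201,130). Both used canisters stand upright in the tray (~260,187 and ~292,222), the bystanders have not moved, and the hand is clear.

```bash
python3 -c "
from plant import *
print(close_job())"
```

```text
the job is handed in; nothing more can be done
None
```

Job handed in: both used canisters stand upright in the tray, all three clean canisters hang on their own hooks, and the thumbwheel windows read 25 with each digit centred; the judge's verdict was not shown.

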